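# Step off the next bracket with a gauge stick

### The job

Step off the place for the next bracket: walk the wooden gauge stick along the blue tape, away from the yellow start line, by tipping it end over end twice, first over its white end and then over its red end, so that it ends lying flat on the tape, two tumbles on. Always keep one end on the plank, do not let that end slide, and lower the stick rather than let it fall. Then stand the steel bracket on the tape with its flat face squarely against the stick's leading end, leave the torch, screwdriver and fuse carrier alone, and let go.

Things in the scene. Friction and masses are not known exactly. Their poses are not given: they have to be found in the camera images.
- tape: Fixed masking tape on the plank (under 1.5 mm, nothing to bump into): a blue line 520 mm long, 48 mm wide, with a yellow cross strip, the start line, at one end. Origin on the plank (z = 0) at the middle of the start line's edge nearest the stick; x runs along the blue line in the walking direction, z up. Position and yaw vary.
- stick: Loose hardwood gauge stick with square ends, 130 mm long (x), 36 wide (y), 24 thick (z), about 0.09 kg. Origin at its centre, x from its red to its white end. Starts flat along the tape, red end at the start line, white end leading. It can stand by itself on either end. Tumbled without slip about the lower edge of an end it advances 154 mm (length + thickness).
- stick_red (a point): Centre of the stick's red-painted end face (65 mm from its centre). This end leads after the first tumble, when the stick's centre lies 219 mm along the tape; the stick then stands on this end at 296 mm along the tape.
- stick_white (a point): Centre of the stick's white-painted end face (65 mm from its centre). The stick first stands on this end at 142 mm along the tape; this end leads again after the second tumble, when the stick's centre lies 373 mm along the tape.
- bracket: Loose steel angle bracket, 0.22 kg: upright plate 8 mm thick (x), 44 wide (y), 80 tall; foot 6 mm thick out to x = +60 mm. Origin on the underside at the middle of the plate; z up. The face for the stick is at x = -4 mm, so the foot points on along the tape. Starts upright beside the tape, away from the robot, foot roughly in the walking direction. Grip it across the 44 mm, above stick height.
- bracket_face (a point): Point on the bracket's flat face, mid-width, 12 mm above its underside.
- torch: Bystander: chrome torch lying down, 140 mm long, 42 mm across the head. Origin under its middle.
- screwdriver: Bystander: screwdriver with black rubber grip, lying down, about 200 mm long. Origin on its underside.
- fuse: Bystander: green ceramic fuse carrier with brass contacts, 84 x 26 x 37 mm. Origin under its middle.
Not all that is in view belongs to the job. Leave any green look-alike of the bracket alone.

How it is judged:
By the outcome, as a careful person would: the job done as asked, in the order asked, and still so for the second after the job is handed in, with the robot touching nothing.
It also fails if it takes over 72 s, if anything falls off the work surface, if the arm or the gripper's body presses on something with over 40 N, if the wrist force passes 120 N, or if a joint passes its speed limit or range.

### The arm

A 7-joint arm with a two-finger parallel gripper is mounted at the origin on the work surface. World frame = base frame: x ahead of the robot, y to its left, z up, the work surface at z = 0. Lengths are in m, angles in rad, forces in N, time in s.
With the tool pointing down it reaches from about 0.4 to 0.875 m from the base axis. Payload 19.3 kg.
Tool frame: the origin (TCP) lies at the very end of the fingers, on their centre line; the grasp point (between the pads) lies 19 mm behind it; z points along the fingers, y is the line along which they close (so a half turn about z gives the same grasp; the last joint's range is limited). The gripper opens to 85 mm and grips with 20 to 120 N. Pads are 22 mm wide; open, the fingers measure 114 mm over their backs; the gripper's body (76 mm by 85 mm) begins 54 mm behind the grasp point. The pads swing forward as they close: fully open they stand 13 mm farther back than shut.
Start: joints at [-1.257, 0.521, -0.036, 1.599, 0.021, 1.021, -0.113], TCP at [0.234, 0.58, 0.231] pointing down, gripper open.
Joint ranges: [-2.91, 2.91], [-0.3, 2.13], [-1.5, 1.42], [0.17, 2.43], [-1.26, 4.41], [0.16, 1.93], [-2.52, 2.52]. Speed limits (rad/s): [1.89, 1.89, 2.39, 2.39, 3.01, 3.01, 3.01].

### API

Orientations are given as [roll, pitch, yaw] about the fixed x, y, z axes, in that order (R = Rz(yaw) Ry(pitch) Rx(roll)).
In Python, from workcell import monitor, optics, job_done gives the robot as it stands.
- The arm moves only by the shell command python3 -m handwheel 'ROWS' [FORCE]. ROWS is JSON, a list of rows, each an object of numbers: "dx", "dy", "dz": the shift along the tool's x, y, z in cm; "wx", "wy", "wz": the turn, a rotation vector about the tool's x, y, z in rad; "claw": the opening in per cent of the stroke, from 0 (shut) to 100 (fully open). A call has 1 to 8 rows; each row shifts and turns the commanded pose from where the row before left it, along the tool's axes as they then stand; what a row does not reach is not made up. A row lasts 1/8 s, in which the tool goes at most 62.5 mm and 10.7 degrees, less where a joint would pass 70% of its speed; a pose out of reach is approached as far as the arm can. A call with a gripper value outside its range is refused whole. The fingers move at their own pace and stop on an object; FORCE is the grip in N (left out, the last holds). Time passes only in rows, so rows that do not move let the fingers close. It gives the time, the measured TCP pose, the force, the opening and the grip force at its end, in the units of the state.
- monitor.observe(): the state, without advancing time (a new reading comes with each control period).
- optics.grab_frame(name): name is "side" or "top"; returns a dict with "frame" (400x640x3 uint8, blue, green, red), "fovy" (degrees; the focal length in pixels is half the picture's height over the tangent of half this angle, whatever the lens; pixels are square), "cx", "cy" (the principal point, pixels), "R" (3x3) and "t" (3): a world point X has camera coordinates R X + t. Camera axes: x right, y down, z forward; pixel columns grow to the right and rows downward; lengths in m; the calibration is good to about 2 mm. A picture is of the moment at which its call begins. There is no depth.
- job_done(): hands the job in; it is judged then, once.
Trained networks look in the newest picture that a camera, given by its name, has taken for a name from the list of things; names that differ only in an ending like _2 or _b are one class to them, and where a whole thing is asked for, a point or a joint stands for the part that bears it (a point fixed in the world has none). Each returns a list of dicts, best first, with "p" (0 to 1); they miss things now and then, are a little off and sometimes report something else, mostly with a low value. They report only what shows in the picture. A call takes as long as a camera call. They do not tell look-alikes from the thing itself.
- optics.masks_of(name, camera): "region" (400x640 bool, what is visible of it) and "rect" ([left, top, width, height] in pixels, round what is visible of it).
The state is a dict: "clock": time; "qpos": joint angles; "qd": joint speeds; "joint_efforts": joint torques, N m; "position": TCP position; "tool_rot": TCP orientation; "force": force on the tool from outside, world axes, zero at the start; "moment": the same for the moment, N m; "grip_width": finger opening in m; "finger_force": force on a finger pad.
Only numpy, scipy, OpenCV 4.12 (cv2) and the standard library are available. Lean on these libraries where they do the work, as an engineer would, in place of code of your own. Each camera call takes 0.05 s, during which the arm holds its last target. There are 200 camera calls.

## Working session

There is one attempt and no reset: what is moved stays moved. The work goes in short steps, Python scripts to look and compute and a shell command to move; the robot and the scene stay as the last step left them, time stands still between calls to the robot, and variables do not carry over. Pictures are saved under pics/ and viewed, at most 12 in all, crops included, and the job is handed in when it is done.

```bash
mkdir -p pics; ls
python3 - <<'E'
from workcell import monitor, optics
import cv2,numpy as np
s=monitor.observe(); print(s['clock'],s['position'],s['tool_rot'],s['grip_width'],s['force'])
fs=[]
for c in ('side','top'):
    f=optics.grab_frame(c); cv2.imwrite(f'pics/{c}0.png',f['frame']); print(c,f['fovy'],f['cx'],f['cy'],np.round(f['R'],3).tolist(),np.round(f['t'],3).tolist())
    for n in ('stick','stick_red','stick_white','bracket','tape','torch','screwdriver','fuse'):
        print(n,[(round(m['p'],2),m['rect']) for m in optics.masks_of(n,c)])
E
```

```text
pics
0.0 [0.2339017  0.57923266 0.23073342] [-3.14048481e+00  4.31000298e-05  2.75782666e+00] 0.08544521092430303 [-0.31378865  0.23832536 -0.04150102]
side 46.86093990932721 318.94340976780313 200.30376621722237 [[-0.997, -0.081, -0.019], [-0.035, 0.62, -0.783], [0.076, -0.78, -0.621]] [0.58, 0.019, 1.132]
stick [(0.85, [345.5, 141.2, 13.8, 36.6]), (0.41, [332.7, 145.0, 40.6, 131.7]), (0.29, [230.9, 299.4, 23.9, 38.0])]
stick_red [(0.72, [342.2, 138.9, 16.2, 35.7])]
stick_white [(0.58, [341.7, 143.0, 17.7, 30.7])]
bracket [(0.66, [284.2, 180.8, 19.9, 46.7]), (0.59, [227.4, 157.2, 29.2, 38.9]), (0.55, [272.1, 158.8, 25.4, 37.4])]
tape [(0.91, [331.7, 145.8, 41.2, 129.5]), (0.49, [344.9, 139.5, 14.5, 36.0])]
torch [(0.96, [415.2, 254.3, 23.0, 66.2])]
screwdriver [(0.57, [277.3, 125.9, 9.5, 23.0])]
fuse [(0.9, [230.8, 297.3, 21.3, 37.6])]
top 53.61687527667546 316.36926337838975 202.22531648231538 [[0.003, -1.0, -0.021], [-0.996, -0.001, -0.091], [0.091, 0.021, -0.996]] [0.08, 0.581, 1.093]
stick [(0.55, [385.0, 223.5, 49.2, 12.8])]
stick_red [(0.92, [389.6, 222.2, 45.8, 15.0])]
stick_white [(0.26, [386.6, 223.5, 50.4, 13.8])]
bracket [(0.86, [343.7, 118.6, 30.7, 29.7]), (0.8, [312.6, 171.1, 24.7, 23.6]), (0.53, [349.2, 166.5, 21.6, 19.0]), (0.49, [386.2, 225.3, 49.0, 12.0])]
tape [(0.84, [257.9, 208.8, 181.8, 43.9])]
torch [(0.91, [221.9, 276.3, 46.9, 19.5]), (0.37, [258.2, 205.6, 182.8, 49.7])]
screwdriver [(0.85, [391.6, 148.7, 71.3, 17.6])]
fuse [(0.68, [202.0, 157.8, 27.6, 8.2])]
```

Run:
```python
import cv2,numpy as np
a=cv2.imread('pics/top0.png')[90:310,170:480]; b=cv2.imread('pics/side0.png')[100:350,200:460]
a=cv2.resize(a,None,fx=2.5,fy=2.5,interpolation=cv2.INTER_CUBIC)
b=cv2.resize(b,None,fx=2.4,fy=2.4,interpolation=cv2.INTER_CUBIC)
cv2.imwrite('pics/a.png',a);cv2.imwrite('pics/b.png',b);print(a.shape,b.shape)
```

```text
(550, 775, 3) (600, 624, 3)
```

View pics/a.png

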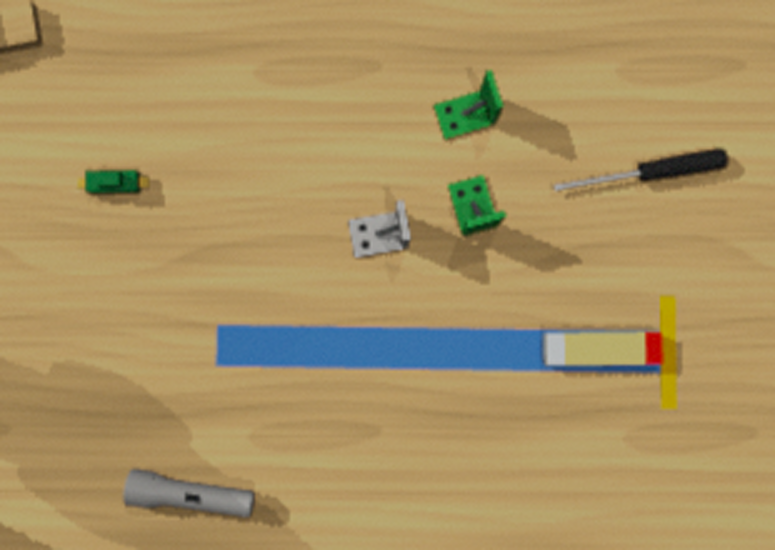

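View pics/b.png

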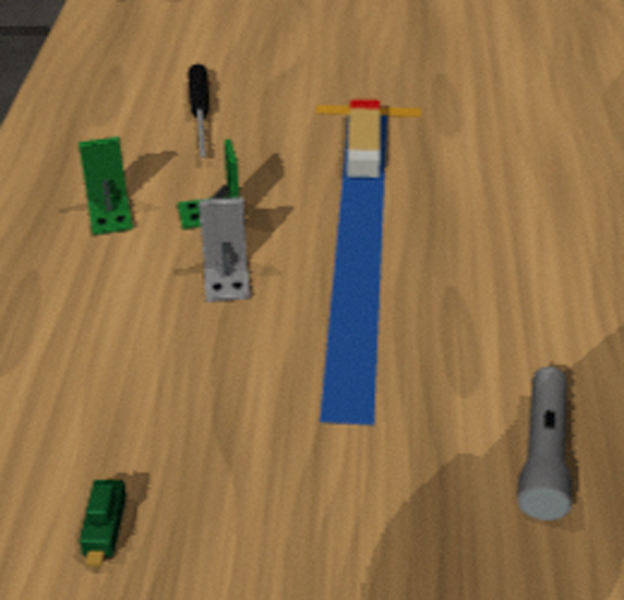

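Candidates for the steel bracket in the top picture:
- Grey bracket at about (321,182), which fits the description: steel, nearest the tape.
- Green look-alike at (357,133).
- Green look-alike at (360,172).

The stick lies at (411,230) with its red end at the yellow line, and the tape runs left, which is +y. The torch, fuse carrier and screwdriver are well clear.

```bash
cat > h.py <<'E'
import numpy as np, cv2
from workcell import monitor, optics
def cam(n):
    f=optics.grab_frame(n); im=f['frame']; fl=im.shape[0]/2/np.tan(np.radians(f['fovy'])/2)
    return dict(n=n,im=im,f=fl,c=np.array([f['cx'],f['cy']]),R=np.array(f['R']),t=np.array(f['t']))
def proj(C,X):
    P=np.atleast_2d(X)@C['R'].T+C['t']; return P[:,:2]/P[:,2:]*C['f']+C['c']
def back(C,uv,z):
    uv=np.atleast_2d(uv).astype(float); d=np.c_[(uv-C['c'])/C['f'],np.ones(len(uv))]@C['R']
    o=-C['R'].T@C['t']; return o+d*((z-o[2])/d[:,2])[:,None]
def mask(C,lo,hi):
    m=cv2.inRange(cv2.cvtColor(C['im'],cv2.COLOR_BGR2HSV),np.array(lo),np.array(hi))
    n,l,s,_=cv2.connectedComponentsWithStats(m); k=1+np.argmax(s[1:,4]); return l==k
def px(m): v,u=np.nonzero(m); return np.c_[u,v]
def profile(C,T,xs,z,ys=(-.008,-.004,0,.004,.008)):
    o,e,n=T; out=[]
    for y in ys:
        P=np.c_[o[:2]+xs[:,None]*e+y*n,np.full(len(xs),z)]; uv=proj(C,P).astype(np.float32)
        out.append(cv2.remap(C['im'],uv[:,0].copy().reshape(-1,1),uv[:,1].copy().reshape(-1,1),cv2.INTER_LINEAR)[:,0].astype(float))
    return np.mean(out,0)
def edges(p,xs,th=25):
    g=np.abs(np.gradient(cv2.GaussianBlur(p,(1,7),1.5),axis=0)).sum(1)
    return [(round(xs[i]*1e3,1),round(g[i])) for i in range(1,len(xs)-1) if g[i]>th*.4 and g[i]>=g[i-1] and g[i]>g[i+1]]
def tape(C):
    P=back(C,px(mask(C,(100,120,60),(125,255,255))),0)[:,:2]
    return P
E
python3 - <<'E'
from h import *
for n in ('top','side'):
    C=cam(n); print(n,'cam at',np.round(-C['R'].T@C['t'],3))
    P=tape(C); Q=P[P[:,1]>0.06]; 
    (c,wh,a)=cv2.minAreaRect(Q.astype(np.float32))
    # axis from per-y midlines
    ys=np.linspace(.07,Q[:,1].max()-.01,40); mid=[Q[abs(Q[:,1]-y)<.006][:,0] for y in ys]; mid=[(m.min()+m.max())/2 for m in mid]
    k,b=np.polyfit(ys,mid,1); e=np.array([k,1])/np.hypot(k,1); nn=np.array([-e[1],e[0]])
    o=np.array([b,0]); T=(o,e,nn)
    xs=np.arange(-.25,.45,.001)
    print('x at y=0',round(b,4),'yaw',round(np.arctan2(e[1],e[0]),4),'wid',wh)
    print('tape z0',edges(profile(C,T,xs,0),xs)); 
    print('z24',edges(profile(C,T,xs,.024),xs))
    print('yellow',edges(profile(C,T,xs,0,(.04,.045)),xs),edges(profile(C,T,xs,0,(-.04,-.045)),xs))
    xs=np.arange(-.05,.05,.001)
    for s in (.03,.06,.09): # lateral edges of stick from tape
        c0=o-e*(.110-s); print('lat',edges(profile(C,(c0,nn,e),xs,.024),xs))
    m=mask(C,(0,0,90),(180,45,230)) 
    for r in optics.masks_of('bracket',n): 
        p=px(r['region']); hsv=cv2.cvtColor(C['im'],cv2.COLOR_BGR2HSV)[p[:,1],p[:,0]]; print(round(r['p'],2),r['rect'],np.median(hsv,0))
        if np.median(hsv,0)[1]<60: 
            cv2.imwrite(f'pics/br_{n}.png',r['region'].astype(np.uint8)*255)
    cv2.imwrite(f'pics/{n}1.png',C['im'])
a=cv2.imread('pics/top1.png')[155:210,285:385]; a=cv2.resize(a,None,fx=6,fy=6,interpolation=cv2.INTER_CUBIC)
b=cv2.imread('pics/side1.png')[170:235,250:350];b=cv2.resize(b,None,fx=4,fy=4,interpolation=cv2.INTER_CUBIC)
c=np.zeros((590,600,3),np.uint8); c[:330]=a; c[330:,:400]=b; cv2.imwrite('pics/brcrop.png',c)
E
```

```text
top cam at [0.479 0.058 1.143]
x at y=0 0.5072 yaw 1.5645 wid (0.04318301007151604, 0.1911763995885849)
tape z0 [(np.float64(-238.0), 45), (np.float64(-146.0), 18), (np.float64(-124.0), 35), (np.float64(255.0), 39)]
z24 [(np.float64(-248.0), 10), (np.float64(-232.0), 46), (np.float64(-142.0), 18), (np.float64(-120.0), 36), (np.float64(251.0), 39)]
yellow [] []
lat [(np.float64(-21.0), 35), (np.float64(26.0), 33)]
lat [(np.float64(-21.0), 34), (np.float64(25.0), 33)]
lat [(np.float64(-22.0), 32), (np.float64(25.0), 35)]
0.78 [346.8, 163.1, 24.8, 22.5] [ 67. 188. 127.]
0.73 [343.3, 116.4, 30.2, 33.5] [ 66. 185. 130.]
0.69 [385.5, 223.9, 51.8, 13.9] [ 26. 105. 183.]
0.56 [311.1, 170.7, 21.3, 22.9] [ 21.   8. 154.]
side cam at [0.494 0.918 0.73 ]
x at y=0 0.5054 yaw 1.5574 wid (0.19397062063217163, 0.04571213945746422)
tape z0 [(np.float64(-175.0), 14), (np.float64(-121.0), 30), (np.float64(256.0), 40)]
z24 [(np.float64(-248.0), 13), (np.float64(-232.0), 17), (np.float64(-139.0), 14), (np.float64(-87.0), 31), (np.float64(277.0), 40)]
yellow [] []
lat [(np.float64(-23.0), 33), (np.float64(24.0), 39)]
lat [(np.float64(-22.0), 33), (np.float64(24.0), 38)]
lat [(np.float64(-22.0), 36), (np.float64(23.0), 39)]
0.83 [285.4, 178.0, 19.1, 46.6] [ 18.   7. 101.]
0.6 [227.0, 155.7, 27.7, 39.5] [ 65. 184.  77.]
0.55 [273.7, 155.9, 23.7, 40.8] [ 65. 178.  80.]
```

View pics/brcrop.png

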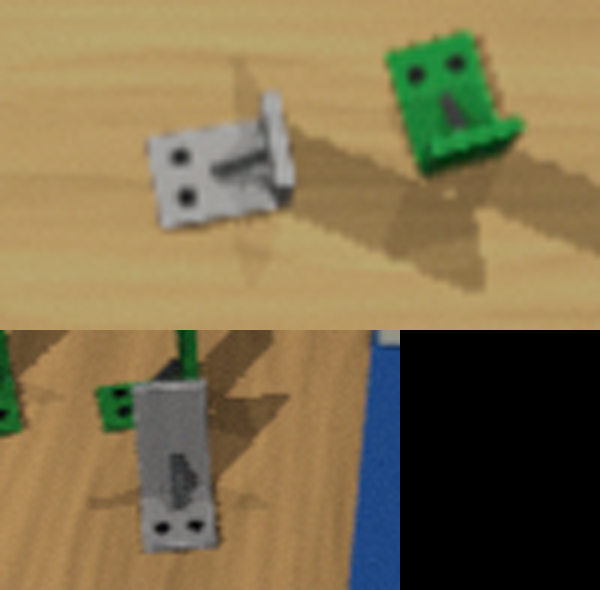

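The crop confirms it. The grey steel bracket is at top (321,182), with its plate to the right and its foot pointing left (+y), slightly yawed; the green look-alike is at (360,172). Tape centre is at x≈0.506 and the start line at y≈-0.251. First I turn the tool and travel over the stick's red end.

```bash
python3 -m handwheel '[{"wz":0.15},{"wz":0.15},{"wz":0.15},{"wz":0.15},{"wz":0.15},{"wz":0.15},{"wz":0.15},{"wz":0.15}]'
python3 -m handwheel '[{"dx":-5,"dy":1.7},{"dx":-5,"dy":1.7},{"dx":-5,"dy":1.7},{"dx":-5,"dy":1.7},{"dx":-5,"dy":1.7},{"dx":-5,"dy":1.7},{"dx":-5,"dy":1.7},{"dx":-5,"dy":1.7}]'
python3 -m handwheel '[{"dx":-5,"dy":1.7},{"dx":-5,"dy":1.7},{"dx":-5,"dy":1.7},{"dx":-5,"dy":1.7},{"dx":-5,"dy":1.7},{"dx":-5,"dy":1.7},{"dx":-5,"dy":1.7},{"dx":-5,"dy":1.7}]'
python3 -m handwheel '[{"wy":0.1},{"wy":0.1},{"wy":0.1},{"wy":0.1},{"wy":0.1},{"wy":0.1},{"wy":0.1},{"wy":0.1}]'
cat >> h.py <<'E'
from scipy.spatial.transform import Rotation as Ro
def st():
    s=monitor.observe(); return s,np.array(s['position']),Ro.from_euler('xyz',s['tool_rot'])
def want(yaw,tilt): return Ro.from_euler('z',yaw)*Ro.from_euler('x',np.pi)*Ro.from_euler('y',tilt)
def go(P,yaw=1.561,tilt=None):
    s,p,r=st(); print('t',round(s['clock'],2),'p',np.round(p,4),'F',np.round(s['force'],1),'w',round(s['grip_width'],4),'ff',round(s['finger_force'],1))
    print('q',np.round(s['qpos'],2))
    R0=want(yaw,0); rel=(R0.inv()*r); print('tilt vec',np.round(rel.as_rotvec(),3))
    if P is not None: print('tool d cm',np.round(r.inv().apply(np.array(P)-p)*100,2))
    if tilt is not None: print('turn',np.round((r.inv()*want(yaw,tilt)).as_rotvec(),3))
def arc(piv,dth,n):
    s,p,r=st(); v=r.inv().apply(np.array(piv)-p); w=Ro.from_rotvec([0,dth/n,0]); print('pivot in tool cm',np.round(v*100,2),'row cm',np.round((v-w.apply(v))*100,3),'wy',round(dth/n,4))
E
python3 -c "
from h import *
go([.5045,-.222,.08],tilt=.785)"
```

```text
t 1.1 p [0.2341 0.5795 0.2313] F [ 0.1 -0.1  0.1] w 0.0857 ff 0.0
q [-1.26  0.52 -0.04  1.6   0.02  1.02 -0.11]
tilt vec [ 0.    -0.    -1.197]
tool d cm [-55.09 -64.19  15.13]
turn [-0.469  0.687  1.132]schema error: expected keys dx, dy, dz, wx, wy, wz, claw
schema error: expected keys dx, dy, dz, wx, wy, wz, claw
schema error: expected keys dx, dy, dz, wx, wy, wz, claw
schema error: expected keys dx, dy, dz, wx, wy, wz, claw
```

```bash
python3 -m handwheel '[{"dx":0,"dy":0,"dz":0,"wx":0,"wy":0,"wz":0.15,"claw":100},{"dx":0,"dy":0,"dz":0,"wx":0,"wy":0,"wz":0.15,"claw":100},{"dx":0,"dy":0,"dz":0,"wx":0,"wy":0,"wz":0.15,"claw":100},{"dx":0,"dy":0,"dz":0,"wx":0,"wy":0,"wz":0.15,"claw":100},{"dx":0,"dy":0,"dz":0,"wx":0,"wy":0,"wz":0.15,"claw":100},{"dx":0,"dy":0,"dz":0,"wx":0,"wy":0,"wz":0.15,"claw":100},{"dx":0,"dy":0,"dz":0,"wx":0,"wy":0,"wz":0.15,"claw":100},{"dx":0,"dy":0,"dz":0,"wx":0,"wy":0,"wz":0.15,"claw":100}]'
python3 -m handwheel '[{"dx":-5,"dy":1.7,"dz":0,"wx":0,"wy":0,"wz":0,"claw":100},{"dx":-5,"dy":1.7,"dz":0,"wx":0,"wy":0,"wz":0,"claw":100},{"dx":-5,"dy":1.7,"dz":0,"wx":0,"wy":0,"wz":0,"claw":100},{"dx":-5,"dy":1.7,"dz":0,"wx":0,"wy":0,"wz":0,"claw":100},{"dx":-5,"dy":1.7,"dz":0,"wx":0,"wy":0,"wz":0,"claw":100},{"dx":-5,"dy":1.7,"dz":0,"wx":0,"wy":0,"wz":0,"claw":100},{"dx":-5,"dy":1.7,"dz":0,"wx":0,"wy":0,"wz":0,"claw":100},{"dx":-5,"dy":1.7,"dz":0,"wx":0,"wy":0,"wz":0,"claw":100}]'
python3 -m handwheel '[{"dx":-5,"dy":1.7,"dz":0,"wx":0,"wy":0,"wz":0,"claw":100},{"dx":-5,"dy":1.7,"dz":0,"wx":0,"wy":0,"wz":0,"claw":100},{"dx":-5,"dy":1.7,"dz":0,"wx":0,"wy":0,"wz":0,"claw":100},{"dx":-5,"dy":1.7,"dz":0,"wx":0,"wy":0,"wz":0,"claw":100},{"dx":-5,"dy":1.7,"dz":0,"wx":0,"wy":0,"wz":0,"claw":100},{"dx":-5,"dy":1.7,"dz":0,"wx":0,"wy":0,"wz":0,"claw":100},{"dx":-5,"dy":1.7,"dz":0,"wx":0,"wy":0,"wz":0,"claw":100},{"dx":-5,"dy":1.7,"dz":0,"wx":0,"wy":0,"wz":0,"claw":100}]'
python3 -m handwheel '[{"dx":0,"dy":0,"dz":0,"wx":0,"wy":0.1,"wz":0,"claw":100},{"dx":0,"dy":0,"dz":0,"wx":0,"wy":0.1,"wz":0,"claw":100},{"dx":0,"dy":0,"dz":0,"wx":0,"wy":0.1,"wz":0,"claw":100},{"dx":0,"dy":0,"dz":0,"wx":0,"wy":0.1,"wz":0,"claw":100},{"dx":0,"dy":0,"dz":0,"wx":0,"wy":0.1,"wz":0,"claw":100},{"dx":0,"dy":0,"dz":0,"wx":0,"wy":0.1,"wz":0,"claw":100},{"dx":0,"dy":0,"dz":0,"wx":0,"wy":0.1,"wz":0,"claw":100},{"dx":0,"dy":0,"dz":0,"wx":0,"wy":0,"wz":0,"claw":100}]'
python3 -c "
from h import *
go([.5045,-.222,.08],tilt=.75)"
```

```text
clock: 2.1
position: [0.234, 0.5795, 0.2313]
tool_rot: [-3.142, -0.0, 1.553]
force: [0.0, -0.2, 0.2]
grip_width: 0.0851
finger_force: 0.0
clock: 3.1
position: [0.3652, 0.1762, 0.2316]
tool_rot: [3.141, -0.001, 1.558]
force: [0.9, 0.6, -0.7]
grip_width: 0.0852
finger_force: 0.0
clock: 4.1
position: [0.4961, -0.2256, 0.2314]
tool_rot: [3.141, -0.0, 1.558]
force: [0.8, 1.6, 1.4]
grip_width: 0.0854
finger_force: 0.0
clock: 5.1
position: [0.495, -0.2251, 0.2301]
tool_rot: [-3.139, -0.701, 1.554]
force: [-0.1, -0.3, -0.1]
grip_width: 0.0855
finger_force: 0.0
t 5.1 p [ 0.495  -0.2251  0.2301] F [-0.1 -0.3 -0.1] w 0.0855 ff 0.0
q [ 0.42  0.69  0.34  1.59 -0.71  1.48  1.01]
tilt vec [-0.     0.701  0.006]
tool d cm [-9.43  0.98 11.68]
turn [ 0.002  0.049 -0.005]
```

```bash
python3 -m handwheel '[{"dx":-2.1,"dy":0.15,"dz":2.65,"wx":0,"wy":0,"wz":0,"claw":100},{"dx":-2.1,"dy":0.15,"dz":2.65,"wx":0,"wy":0,"wz":0,"claw":100},{"dx":-2.1,"dy":0.15,"dz":2.65,"wx":0,"wy":0,"wz":0,"claw":100},{"dx":-2.1,"dy":0.15,"dz":2.65,"wx":0,"wy":0,"wz":0,"claw":100},{"dx":-2.1,"dy":0.15,"dz":2.65,"wx":0,"wy":0,"wz":0,"claw":100},{"dx":-2.1,"dy":0.15,"dz":2.65,"wx":0,"wy":0,"wz":0,"claw":100},{"dx":-0.5,"dy":0,"dz":0.6,"wx":0,"wy":0,"wz":0,"claw":100},{"dx":-0.5,"dy":0,"dz":0.6,"wx":0,"wy":0,"wz":0,"claw":100}]'
python3 -c "
from h import *
go([.504,-.218,.010],yaw=1.561,tilt=.70)"
```

```text
clock: 6.1
position: [0.5052, -0.2181, 0.0137]
tool_rot: [3.14, -0.698, 1.559]
force: [0.7, -1.1, 0.1]
grip_width: 0.0856
finger_force: 0.0
t 6.1 p [ 0.5052 -0.2181  0.0137] F [ 0.7 -1.1  0.1] w 0.0856 ff 0.0
q [ 0.46  0.99  0.25  1.63 -0.83  1.2   1.21]
tilt vec [-0.002  0.698  0.002]
tool d cm [-0.23 -0.12  0.29]
turn [ 0.002  0.002 -0.001]
```

```bash
python3 -m handwheel '[{"dx":-0.2,"dy":-0.1,"dz":0.25,"wx":0,"wy":0,"wz":0,"claw":100},{"dx":0,"dy":0,"dz":0,"wx":0,"wy":0,"wz":0,"claw":50},{"dx":0,"dy":0,"dz":0,"wx":0,"wy":0,"wz":0,"claw":50},{"dx":0,"dy":0,"dz":0,"wx":0,"wy":0,"wz":0,"claw":50},{"dx":0,"dy":0,"dz":0,"wx":0,"wy":0,"wz":0,"claw":30},{"dx":0,"dy":0,"dz":0,"wx":0,"wy":0,"wz":0,"claw":30},{"dx":0,"dy":0,"dz":0,"wx":0,"wy":0,"wz":0,"claw":30},{"dx":0,"dy":0,"dz":0,"wx":0,"wy":0,"wz":0,"claw":30}]' 50
python3 - <<'E'
from h import *
go(None)
o=np.array([.5062,0]);e=np.array([.009,1]);T=(o,e,np.array([-1,.009])); xs=np.arange(-.16,-.08,.001)
for n in('side','top'):
    C=cam(n); print(n,edges(profile(C,T,xs,0),xs),edges(profile(C,T,xs,.024),xs))
arc([.505,-.121,0],-np.pi/2,16)
E
```

```text
clock: 7.1
position: [0.5038, -0.2181, 0.0101]
tool_rot: [3.141, -0.7, 1.558]
force: [-0.5, -2.5, 5.2]
grip_width: 0.0348
finger_force: 50.5
t 7.1 p [ 0.5038 -0.2181  0.0101] F [-0.5 -2.5  5.2] w 0.0348 ff 50.5
q [ 0.46  1.    0.25  1.63 -0.83  1.19  1.22]
tilt vec [-0.002  0.7    0.003]
side [(np.float64(-121.0), 41)] [(np.float64(-139.0), 13), (np.float64(-87.0), 41)]
top [(np.float64(-145.0), 17), (np.float64(-122.0), 31)] [(np.float64(-141.0), 18), (np.float64(-118.0), 31)]
pivot in tool cm [ 6.78 -0.01  7.03] row cm [ 0.722  0.    -0.63 ] wy -0.0982
```

```bash
python3 -m handwheel '[{"dx":0.72,"dy":0,"dz":-0.63,"wx":0,"wy":-0.098,"wz":0,"claw":30},{"dx":0.72,"dy":0,"dz":-0.63,"wx":0,"wy":-0.098,"wz":0,"claw":30},{"dx":0.72,"dy":0,"dz":-0.63,"wx":0,"wy":-0.098,"wz":0,"claw":30},{"dx":0.72,"dy":0,"dz":-0.63,"wx":0,"wy":-0.098,"wz":0,"claw":30},{"dx":0,"dy":0,"dz":0,"wx":0,"wy":0,"wz":0,"claw":30}]'
python3 - <<'E'
from h import *
go(None)
o=np.array([.5062,0]);e=np.array([.009,1]);T=(o,e,np.array([-1,.009])); xs=np.arange(-.16,-.08,.001)
for n in('side',):
    C=cam(n); print(n,edges(profile(C,T,xs,0),xs)); cv2.imwrite('pics/s3.png',cv2.resize(C['im'][100:220,270:430],None,fx=4,fy=4))
arc([.505,-.1215,0],-1.17,12)
E
```

```text
clock: 7.82
position: [0.5047, -0.2048, 0.0471]
tool_rot: [3.14, -0.308, 1.561]
force: [1.4, 0.3, -0.5]
grip_width: 0.0351
finger_force: 50.0
t 7.83 p [ 0.5047 -0.2048  0.0471] F [ 1.4  0.3 -0.5] w 0.0351 ff 50.0
q [ 0.17  0.79  0.39  1.84 -0.76  0.86  1.06]
tilt vec [-0.002  0.308 -0.   ]
side [(np.float64(-141.0), 26), (np.float64(-120.0), 16), (np.float64(-107.0), 10)]
pivot in tool cm [ 6.62 -0.02  6.99] row cm [ 0.712  0.    -0.611] wy -0.0975
```

View pics/s3.png

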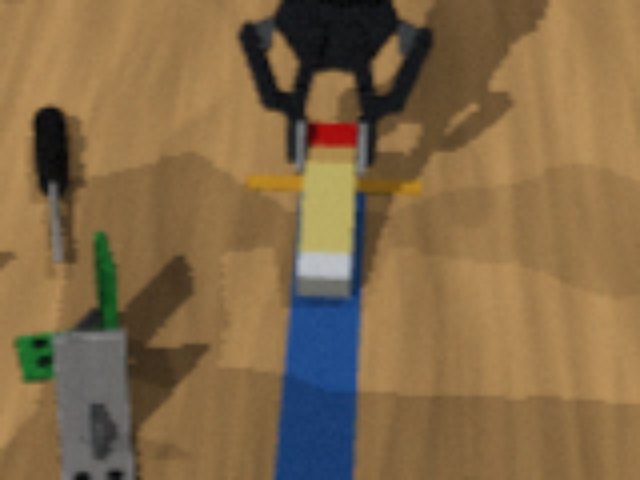

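The picture shows the stick tipped about 20°, with its white end on the tape at crop (325,295) and the red end held in the pads at (333,135). I continue with a slight downward bias.

```bash
python3 -m handwheel '[{"dx":0.70,"dy":0,"dz":-0.58,"wx":0,"wy":-0.0975,"wz":0,"claw":30},{"dx":0.71,"dy":0,"dz":-0.58,"wx":0,"wy":-0.0975,"wz":0,"claw":30},{"dx":0.71,"dy":0,"dz":-0.62,"wx":0,"wy":-0.0975,"wz":0,"claw":30},{"dx":0.71,"dy":0,"dz":-0.62,"wx":0,"wy":-0.0975,"wz":0,"claw":30},{"dx":0.71,"dy":0,"dz":-0.62,"wx":0,"wy":-0.0975,"wz":0,"claw":30},{"dx":0,"dy":0,"dz":0,"wx":0,"wy":0,"wz":0,"claw":30}]'
python3 - <<'E'
from h import *
go(None)
arc([.505,-.1205,0],-.683,7)
E
```

```text
clock: 8.62
position: [0.5049, -0.1758, 0.0802]
tool_rot: [-3.141, 0.183, 1.56]
force: [-0.8, -5.5, 12.6]
grip_width: 0.035
finger_force: 51.2
t 8.62 p [ 0.5049 -0.1758  0.0802] F [-0.8 -5.5 12.6] w 0.035 ff 51.2
q [-0.39  0.74  0.73  2.02 -0.55  0.56  0.65]
tilt vec [ 0.    -0.183  0.001]
pivot in tool cm [ 6.9  -0.05  6.87] row cm [ 0.702  0.    -0.64 ] wy -0.0976
```

```bash
python3 -m handwheel '[{"dx":0.71,"dy":0,"dz":-0.70,"wx":0,"wy":-0.0985,"wz":0,"claw":30},{"dx":0.71,"dy":0,"dz":-0.64,"wx":0,"wy":-0.0985,"wz":0,"claw":30},{"dx":0.71,"dy":0,"dz":-0.64,"wx":0,"wy":-0.0985,"wz":0,"claw":30},{"dx":0.71,"dy":0,"dz":-0.64,"wx":0,"wy":-0.0985,"wz":0,"claw":30},{"dx":0.71,"dy":0,"dz":-0.64,"wx":0,"wy":-0.0985,"wz":0,"claw":30},{"dx":0,"dy":0,"dz":0,"wx":0,"wy":0,"wz":0,"claw":30}]'
python3 - <<'E'
from h import *
go(None)
arc([.505,-.1205,0],-.196,2)
C=cam('side'); cv2.imwrite('pics/s4.png',cv2.resize(C['im'][80:200,270:430],None,fx=4,fy=4))
E
```

```text
clock: 9.38
position: [0.5052, -0.1305, 0.096]
tool_rot: [-3.137, 0.677, 1.563]
force: [-0.1, 1.9, 2.4]
grip_width: 0.0348
finger_force: 50.5
t 9.38 p [ 0.5052 -0.1305  0.096 ] F [-0.1  1.9  2.4] w 0.0348 ff 50.5
q [-0.94  1.08  1.08  2.06 -0.44  0.55  0.24]
tilt vec [ 0.004 -0.677 -0.   ]
pivot in tool cm [ 6.79 -0.    6.86] row cm [ 0.704  0.    -0.632] wy -0.098
```

View pics/s4.png

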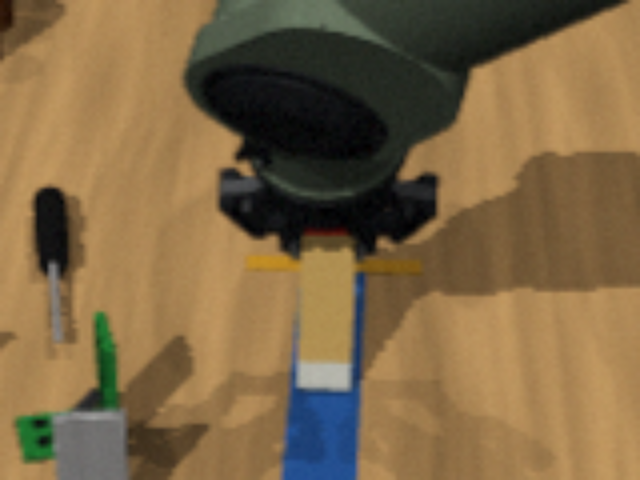

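The stick is about 10° short of standing, with its white edge still on the tape at crop (325,390). I finish the quarter turn and measure before releasing.

```bash
python3 -m handwheel '[{"dx":0.71,"dy":0,"dz":-0.64,"wx":0,"wy":-0.0985,"wz":0,"claw":30},{"dx":0.71,"dy":0,"dz":-0.63,"wx":0,"wy":-0.0975,"wz":0,"claw":30},{"dx":0,"dy":0,"dz":0,"wx":0,"wy":0,"wz":0,"claw":30},{"dx":0,"dy":0,"dz":0,"wx":0,"wy":0,"wz":0,"claw":30}]'
python3 - <<'E'
from h import *
go(None)
o=np.array([.5062,0]);e=np.array([.009,1]);T=(o,e,np.array([-1,.009])); xs=np.arange(-.18,-.08,.001)
C=cam('side'); print(edges(profile(C,T,xs,0),xs)); 
# leading face tilt: upper white/tan boundary & red/top edges along face
zs=np.arange(0,.16,.001)
for yy in(-.121,):
    P=np.c_[np.full(len(zs),.505),np.full(len(zs),yy),zs]; uv=proj(C,P).astype(np.float32)
    p=cv2.remap(C['im'],uv[:,:1].copy(),uv[:,1:].copy(),1)[:,0].astype(float); print('z edges',edges(p,zs))
E
```

```text
clock: 9.93
position: [0.5047, -0.1126, 0.0965]
tool_rot: [-3.139, 0.868, 1.558]
force: [-0.8, -0.2, -0.8]
grip_width: 0.035
finger_force: 49.8
t 9.93 p [ 0.5047 -0.1126  0.0965] F [-0.8 -0.2 -0.8] w 0.035 ff 49.8
q [-1.07  1.27  1.15  2.03 -0.42  0.62  0.11]
tilt vec [ 0.004 -0.868  0.004]
[(np.float64(-130.0), 15), (np.float64(-102.0), 42)]
z edges [(np.float64(6.0), 19), (np.float64(62.0), 55), (np.float64(108.0), 53), (np.float64(143.0), 26)]
```

Run:
```python
from h import *
C=cam('side'); D=cam('top')
def draw(C,c,ang):
    im=C['im'].copy(); L=.130;t=.024;w=.018
    out=[]
    for a,b in ((0,0),(t,0),(t,L),(0,L)):   # a: forward at standing, b up
        y=c+a*np.cos(ang)+b*np.sin(ang)*-1; z=a*np.sin(ang)+b*np.cos(ang)
        for s in(-w,w): out.append(proj(C,[.505+s,y,z])[0])
    return np.round(out,1)
print(draw(C,-.121,0)[2:6],draw(D,-.121,0)[2:6])
a=cv2.resize(C['im'][100:190,320:380],None,fx=6.5,fy=6.5,interpolation=cv2.INTER_CUBIC); b=cv2.resize(D['im'][190:270,370:430],None,fx=6,fy=6,interpolation=cv2.INTER_CUBIC)
c=np.zeros((590,760,3),np.uint8); c[:a.shape[0],:a.shape[1]]=a; c[:b.shape[0],395:395+b.shape[1]]=b; cv2.imwrite('pics/s5.png',c)
```

```text
[[357.1 178.7]
 [343.8 178.3]
 [358.8 136.8]
 [344.5 136.5]] [[378.5 235.8]
 [378.4 223.2]
 [385.4 235.4]
 [385.3 221.2]]
```

View pics/s5.png

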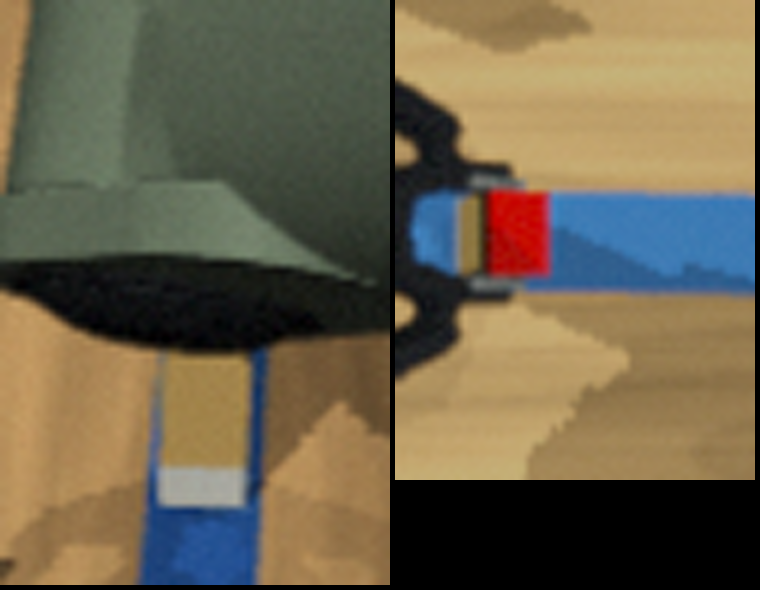

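```bash
python3 -m handwheel '[{"dx":0.06,"dy":0,"dz":0.05,"wx":0,"wy":0,"wz":0,"claw":30},{"dx":0,"dy":0,"dz":0,"wx":0,"wy":0,"wz":0,"claw":30}]'
python3 -m handwheel '[{"dx":0,"dy":0,"dz":0,"wx":0,"wy":0,"wz":0,"claw":46},{"dx":0,"dy":0,"dz":0,"wx":0,"wy":0,"wz":0,"claw":50},{"dx":0,"dy":0,"dz":0,"wx":0,"wy":0,"wz":0,"claw":100},{"dx":0,"dy":0,"dz":0,"wx":0,"wy":0,"wz":0,"claw":100},{"dx":0,"dy":0,"dz":0,"wx":0,"wy":0,"wz":0,"claw":100},{"dx":0,"dy":0,"dz":0,"wx":0,"wy":0,"wz":0,"claw":100}]'
python3 -m handwheel '[{"dx":0,"dy":0,"dz":-1.5,"wx":0,"wy":0,"wz":0,"claw":100},{"dx":0,"dy":0,"dz":-2.5,"wx":0,"wy":0,"wz":0,"claw":100},{"dx":0,"dy":0,"dz":-4,"wx":0,"wy":0,"wz":0,"claw":100},{"dx":0,"dy":0,"dz":-4,"wx":0,"wy":0,"wz":0,"claw":100},{"dx":-4,"dy":0,"dz":-4,"wx":0,"wy":0,"wz":0,"claw":100},{"dx":0,"dy":0,"dz":0,"wx":0,"wy":0,"wz":0,"claw":100}]'
python3 - <<'E'
from h import *
go(None)
o=np.array([.5062,0]);e=np.array([.009,1]);T=(o,e,np.array([-1,.009])); xs=np.arange(-.18,-.04,.001)
for n in('side','top'):
    C=cam(n); print(n,'z0',edges(profile(C,T,xs,0),xs),'z130',edges(profile(C,T,xs,.13),xs)); cv2.imwrite(f'pics/{n}6.png',C['im'])
E
```

```text
clock: 10.32
position: [0.505, -0.1117, 0.0962]
tool_rot: [3.142, 0.867, 1.557]
force: [-0.2, 0.9, -0.9]
grip_width: 0.035
finger_force: 49.8
clock: 11.08
position: [0.505, -0.1116, 0.0962]
tool_rot: [-3.142, 0.868, 1.558]
force: [-1.2, -1.2, -0.2]
grip_width: 0.0852
finger_force: 0.0
clock: 11.82
position: [0.5071, -0.0141, 0.2335]
tool_rot: [3.135, 0.866, 1.554]
force: [-1.0, 0.6, -1.5]
grip_width: 0.0856
finger_force: 0.0
t 11.82 p [ 0.5071 -0.0141  0.2335] F [-1.   0.6 -1.5] w 0.0856 ff 0.0
q [-1.28  1.14  1.37  1.9  -0.28  0.98  0.08]
tilt vec [-0.003 -0.866  0.003]
side z0 [(np.float64(-127.0), 12), (np.float64(-101.0), 31)] z130 [(np.float64(-123.0), 30), (np.float64(-65.0), 20)]
top z0 [(np.float64(-146.0), 52), (np.float64(-117.0), 36), (np.float64(-100.0), 29)] z130 [(np.float64(-123.0), 59), (np.float64(-97.0), 38), (np.float64(-82.0), 31)]
```

```bash
python3 -m handwheel '[{"dx":0,"dy":0,"dz":0,"wx":0,"wy":0.175,"wz":0,"claw":100},{"dx":0,"dy":0,"dz":0,"wx":0,"wy":0.175,"wz":0,"claw":100},{"dx":0,"dy":0,"dz":0,"wx":0,"wy":0.175,"wz":0,"claw":100},{"dx":0,"dy":0,"dz":0,"wx":0,"wy":0.175,"wz":0,"claw":100},{"dx":0,"dy":0,"dz":0,"wx":0,"wy":0.175,"wz":0,"claw":100},{"dx":0,"dy":0,"dz":0,"wx":0,"wy":0.175,"wz":0,"claw":100},{"dx":0,"dy":0,"dz":0,"wx":0,"wy":0.175,"wz":0,"claw":100},{"dx":0,"dy":0,"dz":0,"wx":0,"wy":0.175,"wz":0,"claw":100}]'
python3 -m handwheel '[{"dx":-2,"dy":0,"dz":-2,"wx":0,"wy":0.175,"wz":0,"claw":100},{"dx":-3.5,"dy":0,"dz":-2,"wx":0,"wy":0,"wz":0,"claw":100},{"dx":-3.5,"dy":0,"dz":-2,"wx":0,"wy":0,"wz":0,"claw":100},{"dx":-3.5,"dy":0,"dz":-2,"wx":0,"wy":0,"wz":0,"claw":100},{"dx":0,"dy":0,"dz":0,"wx":0,"wy":0,"wz":0,"claw":100}]'
python3 -c "
from h import *
go([.505,-.112,.10],tilt=.70)"
```

```text
clock: 12.92
position: [0.506, -0.0148, 0.2298]
tool_rot: [-3.14, -0.512, 1.557]
force: [0.0, 0.9, -0.1]
grip_width: 0.0854
finger_force: 0.0
clock: 13.55
position: [0.5031, -0.1603, 0.218]
tool_rot: [-3.131, -0.653, 1.548]
force: [-0.5, 0.3, 0.0]
grip_width: 0.0853
finger_force: 0.0
t 13.55 p [ 0.5031 -0.1603  0.218 ] F [-0.5  0.3  0. ] w 0.0853 ff 0.0
q [ 0.07  0.73  0.73  1.72 -0.91  1.51  1.13]
tilt vec [0.006 0.653 0.009]
tool d cm [-3.33  0.22 12.3 ]
turn [-0.003  0.047 -0.01 ]
```

```bash
python3 -m handwheel '[{"dx":-2,"dy":0.2,"dz":0,"wx":0,"wy":0.05,"wz":-0.01,"claw":100},{"dx":-1.8,"dy":0,"dz":0,"wx":0,"wy":0,"wz":0,"claw":100},{"dx":0,"dy":0,"dz":3,"wx":0,"wy":0,"wz":0,"claw":100},{"dx":0,"dy":0,"dz":0,"wx":0,"wy":0,"wz":0,"claw":100}]'
python3 -c "
from h import *
go([.505,-.112,.10],tilt=.70)"
```

```text
clock: 14.05
position: [0.5052, -0.1663, 0.1713]
tool_rot: [-3.138, -0.705, 1.566]
force: [0.1, 0.1, 0.3]
grip_width: 0.085
finger_force: 0.0
t 14.05 p [ 0.5052 -0.1663  0.1713] F [0.1 0.1 0.3] w 0.085 ff 0.0
q [ 0.13  0.82  0.67  1.71 -0.95  1.5   1.22]
tilt vec [ 0.005  0.705 -0.006]
tool d cm [-0.48 -0.02  8.95]
turn [-0.006 -0.005  0.004]
```

```bash
python3 -m handwheel '[{"dx":-0.3,"dy":0,"dz":2.5,"wx":-0.005,"wy":0,"wz":0.003,"claw":100},{"dx":-0.2,"dy":0,"dz":3,"wx":0,"wy":0,"wz":0,"claw":100},{"dx":0,"dy":0,"dz":2.5,"wx":0,"wy":0,"wz":0,"claw":100},{"dx":0,"dy":0,"dz":1,"wx":0,"wy":0,"wz":0,"claw":100},{"dx":0,"dy":0,"dz":0,"wx":0,"wy":0,"wz":0,"claw":50}]'
python3 -m handwheel '[{"dx":0,"dy":0,"dz":0,"wx":0,"wy":0,"wz":0,"claw":50},{"dx":0,"dy":0,"dz":0,"wx":0,"wy":0,"wz":0,"claw":46},{"dx":0,"dy":0,"dz":0,"wx":0,"wy":0,"wz":0,"claw":42},{"dx":0,"dy":0,"dz":0,"wx":0,"wy":0,"wz":0,"claw":38},{"dx":0,"dy":0,"dz":0,"wx":0,"wy":0,"wz":0,"claw":30},{"dx":0,"dy":0,"dz":0,"wx":0,"wy":0,"wz":0,"claw":30}]' 50
python3 - <<'E'
from h import *
go([.505,-.112,.10],tilt=.70)
o=np.array([.5062,0]);e=np.array([.009,1]);T=(o,e,np.array([-1,.009])); xs=np.arange(-.18,-.04,.001)
for n in('side','top'):
    C=cam(n); print(n,'z0',edges(profile(C,T,xs,0),xs),'z130',edges(profile(C,T,xs,.13),xs)); cv2.imwrite(f'pics/{n}6.png',C['im'])
arc([.505,-.0985,0],-np.pi/2,16)
E
```

```text
clock: 14.68
position: [0.5063, -0.1138, 0.1011]
tool_rot: [3.139, -0.703, 1.563]
force: [0.8, -0.3, 0.5]
grip_width: 0.0697
finger_force: 0.0
clock: 15.42
position: [0.5062, -0.1141, 0.1013]
tool_rot: [3.138, -0.704, 1.563]
force: [-1.5, -2.2, 8.0]
grip_width: 0.0353
finger_force: 49.2
t 15.43 p [ 0.5062 -0.1141  0.1013] F [-1.5 -2.2  8. ] w 0.0353 ff 49.2
q [ 0.08  0.88  0.61  1.82 -1.06  1.36  1.28]
tilt vec [-0.003  0.704 -0.   ]
tool d cm [ 0.07 -0.13  0.23]
turn [ 0.002 -0.004  0.001]
side z0 [(np.float64(-126.0), 12), (np.float64(-101.0), 30)] z130 [(np.float64(-123.0), 24), (np.float64(-65.0), 20)]
top z0 [(np.float64(-146.0), 20), (np.float64(-115.0), 17), (np.float64(-100.0), 29)] z130 [(np.float64(-161.0), 42), (np.float64(-123.0), 34), (np.float64(-96.0), 23), (np.float64(-82.0), 31)]
pivot in tool cm [-5.37 -0.17  8.73] row cm [0.83  0.    0.568] wy -0.0982
```

```bash
python3 -m handwheel '[{"dx":0.85,"dy":0,"dz":0.54,"wx":0,"wy":-0.098,"wz":0,"claw":30},{"dx":0.82,"dy":0,"dz":0.58,"wx":0,"wy":-0.098,"wz":0,"claw":30},{"dx":0.82,"dy":0,"dz":0.58,"wx":0,"wy":-0.098,"wz":0,"claw":30},{"dx":0.82,"dy":0,"dz":0.58,"wx":0,"wy":-0.098,"wz":0,"claw":30},{"dx":0,"dy":0,"dz":0,"wx":0,"wy":0,"wz":0,"claw":30}]'
python3 - <<'E'
from h import *
go(None)
arc([.505,-.0995,0],-1.1782,12)
E
```

```text
clock: 16.15
position: [0.5069, -0.0714, 0.0992]
tool_rot: [3.139, -0.311, 1.566]
force: [-0.1, -0.3, -0.5]
grip_width: 0.0348
finger_force: 49.9
t 16.15 p [ 0.5069 -0.0714  0.0992] F [-0.1 -0.3 -0.5] w 0.0348 ff 49.9
q [-0.31  0.76  0.77  1.98 -1.01  1.    1.09]
tilt vec [-0.002  0.311 -0.004]
pivot in tool cm [-5.71 -0.19  8.58] row cm [0.813 0.    0.601] wy -0.0982
```

Run:
```python
from h import *
go(None)
o=np.array([.5062,0]);e=np.array([.009,1]);T=(o,e,np.array([-1,.009])); xs=np.arange(-.15,-.02,.001)
ims=[]
for n,w in(('side',(330,365,130,190)),('top',(345,400,200,255))):
    C=cam(n); print(n,'z0',edges(profile(C,T,xs,0),xs))
    ims.append(cv2.resize(C['im'][w[2]:w[3],w[0]:w[1]],(380,560) if n=='side' else (400,400),interpolation=cv2.INTER_CUBIC))
    print(np.round(proj(C,[[.505,-.0995,0],[.505,-.0995+.13*np.sin(.392),.13*np.cos(.392)]]),1))
c=np.zeros((560,790,3),np.uint8);c[:,:380]=ims[0];c[:400,390:]=ims[1];cv2.imwrite('pics/s7.png',c)
```

```text
t 16.15 p [ 0.5069 -0.0714  0.0992] F [-0.1 -0.3 -0.5] w 0.0348 ff 49.9
q [-0.31  0.76  0.77  1.98 -1.01  1.    1.09]
tilt vec [-0.002  0.311 -0.004]
side z0 [(np.float64(-97.0), 19)]
[[350.5 178. ]
 [351.  150. ]]
top z0 [(np.float64(-143.0), 30), (np.float64(-111.0), 23), (np.float64(-87.0), 26), (np.float64(-60.0), 71)]
[[379.3 229.5]
 [366.4 228.4]]
```

View pics/s7.png

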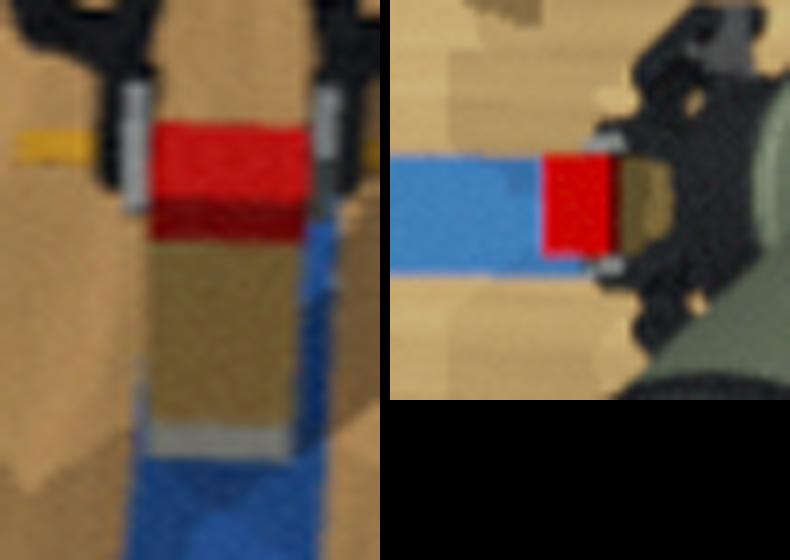

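The stick leans forward about 22° on its white edge, which shows at side-crop (220,460); the red end is at top-crop (580,205). I go on in 4-row steps, correcting against the measured pose.

```bash
cat >> h.py <<'E'
def chk(v,piv,dth,n):
    s,p,r=st(); v=np.array(v)/100; edge=p+r.apply(v); er=np.array(piv)-edge
    print('t',round(s['clock'],2),'F',np.round(s['force'],1),'ff',round(s['finger_force']),'tilt',np.round((want(1.561,0).inv()*r).as_rotvec(),3),'q3',round(s['qpos'][2],2),'edge err mm',np.round(er*1e3,1))
    w=Ro.from_rotvec([0,dth/n,0]); print('row',np.round((v-w.apply(v))*100,3),'corr total cm tool',np.round(r.inv().apply(er)*100,2))
E
python3 -m handwheel '[{"dx":0.82,"dy":0,"dz":0.58,"wx":0,"wy":-0.098,"wz":0,"claw":30},{"dx":0.82,"dy":0,"dz":0.58,"wx":0,"wy":-0.098,"wz":0,"claw":30},{"dx":0.82,"dy":0,"dz":0.58,"wx":0,"wy":-0.098,"wz":0,"claw":30},{"dx":0.82,"dy":0,"dz":0.58,"wx":0,"wy":-0.098,"wz":0,"claw":30},{"dx":0,"dy":0,"dz":0,"wx":0,"wy":0,"wz":0,"claw":30}]'
python3 -c "
from h import *
chk([-5.45,-.15,8.67],[.506,-.0968,0],-.784,8)"
```

```text
clock: 16.88
position: [0.5076, -0.0364, 0.081]
tool_rot: [3.14, 0.081, 1.564]
force: [0.5, 8.3, 14.9]
grip_width: 0.035
finger_force: 52.0
t 16.88 F [ 0.5  8.3 14.9] ff 52 tilt [-0.001 -0.081 -0.003] q3 0.95 edge err mm [0.2 0.9 1. ]
row [0.822 0.    0.575] corr total cm tool [ 0.08  0.02 -0.11]
```

```bash
python3 -m handwheel '[{"dx":0.87,"dy":0,"dz":0.51,"wx":0,"wy":-0.098,"wz":0,"claw":30},{"dx":0.85,"dy":0,"dz":0.54,"wx":0,"wy":-0.098,"wz":0,"claw":30},{"dx":0.82,"dy":0,"dz":0.57,"wx":0,"wy":-0.098,"wz":0,"claw":30},{"dx":0,"dy":0,"dz":0,"wx":0,"wy":0,"wz":0,"claw":30}]'
python3 -c "
from h import *
chk([-5.45,-.15,8.67],[.506,-.0968,0],-.49,5)"
```

```text
clock: 17.38
position: [0.5073, -0.0154, 0.0599]
tool_rot: [-3.141, 0.377, 1.564]
force: [-0.5, 3.6, 4.6]
grip_width: 0.0347
finger_force: 50.9
t 17.38 F [-0.5  3.6  4.6] ff 51 tilt [-0.    -0.377 -0.002] q3 1.08 edge err mm [0.9 1.2 0.6]
row [0.822 0.    0.575] corr total cm tool [ 0.09  0.09 -0.1 ]
```

```bash
python3 -m handwheel '[{"dx":0.86,"dy":0,"dz":0.53,"wx":0,"wy":-0.098,"wz":0,"claw":30},{"dx":0.83,"dy":0,"dz":0.56,"wx":0,"wy":-0.098,"wz":0,"claw":30},{"dx":0.82,"dy":0,"dz":0.57,"wx":0,"wy":-0.098,"wz":0,"claw":30},{"dx":0,"dy":0,"dz":0,"wx":0,"wy":0,"wz":0,"claw":30}]'
python3 -c "
from h import *
chk([-5.45,-.15,8.67],[.506,-.0968,0],-.196,2)"
```

```text
clock: 17.88
position: [0.5074, -0.0019, 0.0341]
tool_rot: [-3.141, 0.67, 1.562]
force: [-0.1, -0.4, 1.5]
grip_width: 0.0348
finger_force: 50.6
t 17.88 F [-0.1 -0.4  1.5] ff 51 tilt [ 0.    -0.67  -0.001] q3 1.16 edge err mm [1.1 1.6 0. ]
row [0.822 0.    0.575] corr total cm tool [ 0.12  0.1  -0.1 ]
```

```bash
python3 -m handwheel '[{"dx":0.82,"dy":0,"dz":0.57,"wx":0,"wy":-0.098,"wz":0,"claw":30},{"dx":0.7,"dy":0,"dz":0.49,"wx":0,"wy":-0.085,"wz":0,"claw":30},{"dx":0,"dy":0,"dz":0,"wx":0,"wy":0,"wz":0,"claw":30}]'
python3 - <<'E'
from h import *
chk([-5.45,-.15,8.67],[.506,-.0968,0],-.05,1); go(None)
o=np.array([.5062,0]);e=np.array([.009,1]);T=(o,e,np.array([-1,.009])); xs=np.arange(-.15,.12,.001)
for n in('side','top'):
    C=cam(n); print(n,'z0',edges(profile(C,T,xs,0),xs),'z24',edges(profile(C,T,xs,.024),xs)); cv2.imwrite(f'pics/{n}8.png',C['im'])
E
```

```text
clock: 18.25
position: [0.5076, 0.0025, 0.0169]
tool_rot: [3.141, 0.85, 1.56]
force: [0.3, 0.5, -0.2]
grip_width: 0.0347
finger_force: 50.5
t 18.25 F [ 0.3  0.5 -0.2] ff 51 tilt [ 0.    -0.85   0.001] q3 1.19 edge err mm [ 1.   1.8 -0.6]
row [0.427 0.    0.283] corr total cm tool [ 0.17  0.1  -0.1 ]
t 18.25 p [0.5076 0.0025 0.0169] F [ 0.3  0.5 -0.2] w 0.0347 ff 50.5
q [-1.25  1.51  1.19  1.9  -0.71  0.84  0.12]
tilt vec [ 0.    -0.85   0.001]
side z0 [(np.float64(56.0), 34), (np.float64(82.0), 21)] z24 [(np.float64(-138.0), 16), (np.float64(-129.0), 15), (np.float64(84.0), 34), (np.float64(110.0), 22)]
top z0 [(np.float64(-125.0), 13), (np.float64(-102.0), 47), (np.float64(-81.0), 14), (np.float64(-20.0), 12), (np.float64(12.0), 30), (np.float64(32.0), 59), (np.float64(52.0), 30)] z24 [(np.float64(-121.0), 12), (np.float64(-99.0), 49), (np.float64(-78.0), 14), (np.float64(-18.0), 11), (np.float64(13.0), 31), (np.float64(32.0), 60), (np.float64(52.0), 31)]
```

```bash
python3 -m handwheel '[{"dx":0.20,"dy":0,"dz":0.14,"wx":0,"wy":-0.018,"wz":0,"claw":30},{"dx":0.03,"dy":0,"dz":0.03,"wx":0,"wy":0,"wz":0,"claw":30},{"dx":0,"dy":0,"dz":0,"wx":0,"wy":0,"wz":0,"claw":30}]'
python3 -c "
from h import *
chk([-5.45,-.15,8.67],[.506,-.0968,0],-.05,1); go(None)"
```

```text
clock: 18.73
position: [0.5076, 0.0032, 0.015]
tool_rot: [3.138, 0.869, 1.557]
force: [-0.5, 0.5, 3.9]
grip_width: 0.0349
finger_force: 50.9
t 18.73 F [-0.5  0.5  3.9] ff 51 tilt [-0.002 -0.869  0.002] q3 1.19 edge err mm [ 0.9  1.3 -0.6]
row [0.427 0.    0.283] corr total cm tool [ 0.14  0.09 -0.06]
t 18.73 p [0.5076 0.0032 0.015 ] F [-0.5  0.5  3.9] w 0.0349 ff 50.9
q [-1.26  1.53  1.19  1.9  -0.7   0.85  0.11]
tilt vec [-0.002 -0.869  0.002]
```

```bash
python3 -m handwheel '[{"dx":0,"dy":0,"dz":0,"wx":0,"wy":0,"wz":0,"claw":46},{"dx":0,"dy":0,"dz":0,"wx":0,"wy":0,"wz":0,"claw":50},{"dx":0,"dy":0,"dz":0,"wx":0,"wy":0,"wz":0,"claw":100},{"dx":0,"dy":0,"dz":0,"wx":0,"wy":0,"wz":0,"claw":100},{"dx":0,"dy":0,"dz":0,"wx":0,"wy":0,"wz":0,"claw":100},{"dx":0,"dy":0,"dz":0,"wx":0,"wy":0,"wz":0,"claw":100}]'
python3 -m handwheel '[{"dx":0,"dy":0,"dz":-1.5,"wx":0,"wy":0,"wz":0,"claw":100},{"dx":0,"dy":0,"dz":-2.5,"wx":0,"wy":0,"wz":0,"claw":100},{"dx":-2,"dy":0,"dz":-4,"wx":0,"wy":0,"wz":0,"claw":100},{"dx":-4,"dy":0,"dz":-4,"wx":0,"wy":0,"wz":0,"claw":100},{"dx":-4,"dy":0,"dz":-4,"wx":0,"wy":0,"wz":0,"claw":100},{"dx":-4,"dy":0,"dz":-4,"wx":0,"wy":0,"wz":0,"claw":100},{"dx":0,"dy":0,"dz":0,"wx":0,"wy":0.1,"wz":0,"claw":100}]'
python3 -m handwheel '[{"dx":0,"dy":0,"dz":0,"wx":0,"wy":0.175,"wz":0,"claw":100},{"dx":0,"dy":0,"dz":0,"wx":0,"wy":0.175,"wz":0,"claw":100},{"dx":0,"dy":0,"dz":0,"wx":0,"wy":0.175,"wz":0,"claw":100},{"dx":0,"dy":0,"dz":0,"wx":0,"wy":0.175,"wz":0,"claw":100},{"dx":0,"dy":0,"dz":0,"wx":0,"wy":0.175,"wz":0,"claw":100},{"dx":0,"dy":0,"dz":0,"wx":0,"wy":0.175,"wz":0,"claw":100},{"dx":0,"dy":0,"dz":0,"wx":0,"wy":0.175,"wz":0,"claw":100},{"dx":0,"dy":0,"dz":0,"wx":0,"wy":0.175,"wz":0,"claw":100}]'
python3 - <<'E'
from h import *
go([.507,-.145,.12],tilt=.70)
o=np.array([.5062,0]);e=np.array([.009,1]);T=(o,e,np.array([-1,.009])); xs=np.arange(-.15,.12,.001)
for n in('side','top'):
    C=cam(n); print(n,'z0',edges(profile(C,T,xs,0),xs),'z24',edges(profile(C,T,xs,.024),xs)); cv2.imwrite(f'pics/{n}9.png',C['im'])
E
```

```text
clock: 19.48
position: [0.5075, 0.0036, 0.0143]
tool_rot: [3.139, 0.87, 1.559]
force: [-0.0, 0.1, 0.2]
grip_width: 0.0854
finger_force: 0.0
clock: 20.35
position: [0.5085, 0.0675, 0.2534]
tool_rot: [3.135, 0.767, 1.559]
force: [-0.6, -0.0, -1.4]
grip_width: 0.0856
finger_force: 0.0
clock: 21.35
position: [0.5078, 0.0662, 0.2518]
tool_rot: [3.137, -0.627, 1.565]
force: [-0.1, 1.3, 0.0]
grip_width: 0.0853
finger_force: 0.0
t 21.35 p [0.5078 0.0662 0.2518] F [-0.1  1.3  0. ] w 0.0853 ff 0.0
q [-0.46  0.55  0.83  1.94 -1.03  1.32  0.88]
tilt vec [-0.004  0.627 -0.002]
tool d cm [-24.84   0.06  -1.71]
turn [0.003 0.073 0.003]
side z0 [(np.float64(-131.0), 36), (np.float64(-111.0), 16), (np.float64(-18.0), 28), (np.float64(34.0), 33)] z24 [(np.float64(-96.0), 37), (np.float64(-77.0), 17), (np.float64(13.0), 29), (np.float64(63.0), 33)]
top z0 [(np.float64(-69.0), 33), (np.float64(15.0), 36), (np.float64(33.0), 57)] z24 [(np.float64(-66.0), 34), (np.float64(15.0), 36), (np.float64(34.0), 58)]
```

```bash
python3 -m handwheel '[{"dx":-4,"dy":0,"dz":-1.5,"wx":0,"wy":0.07,"wz":0,"claw":100},{"dx":-4,"dy":0,"dz":0,"wx":0,"wy":0,"wz":0,"claw":100},{"dx":-4,"dy":0,"dz":0,"wx":0,"wy":0,"wz":0,"claw":100},{"dx":-4,"dy":0,"dz":0,"wx":0,"wy":0,"wz":0,"claw":100},{"dx":-3,"dy":0,"dz":0,"wx":0,"wy":0,"wz":0,"claw":100},{"dx":0,"dy":0,"dz":0,"wx":0,"wy":0,"wz":0,"claw":100}]'
python3 -c "
from h import *
go([.507,-.063,.010],tilt=.70)"
```

```text
clock: 22.2
position: [0.5056, -0.0916, 0.1426]
tool_rot: [-3.139, -0.688, 1.559]
force: [-0.6, 0.7, -0.6]
grip_width: 0.0852
finger_force: 0.0
t 22.2 p [ 0.5056 -0.0916  0.1426] F [-0.6  0.7 -0.6] w 0.0852 ff 0.0
q [-0.04  0.83  0.74  1.85 -1.07  1.42  1.25]
tilt vec [0.002 0.688 0.001]
tool d cm [-6.21  0.14 12.06]
turn [-0.002  0.012 -0.001]
```

```bash
python3 -m handwheel '[{"dx":-1.1,"dy":0.05,"dz":2.1,"wx":0,"wy":0.01,"wz":0,"claw":100},{"dx":-1.1,"dy":0.05,"dz":2.1,"wx":0,"wy":0,"wz":0,"claw":100},{"dx":-1.1,"dy":0.04,"dz":2.1,"wx":0,"wy":0,"wz":0,"claw":100},{"dx":-1.1,"dy":0,"dz":2.1,"wx":0,"wy":0,"wz":0,"claw":100},{"dx":-1.1,"dy":0,"dz":2.1,"wx":0,"wy":0,"wz":0,"claw":100},{"dx":-0.4,"dy":0,"dz":1.0,"wx":0,"wy":0,"wz":0,"claw":100},{"dx":0,"dy":0,"dz":0,"wx":0,"wy":0,"wz":0,"claw":100}]'
python3 -c "
from h import *
go([.507,-.063,.011],tilt=.70)"
```

```text
clock: 23.08
position: [0.5076, -0.062, 0.017]
tool_rot: [3.141, -0.701, 1.561]
force: [-0.7, -0.5, -0.1]
grip_width: 0.0854
finger_force: 0.0
t 23.07 p [ 0.5076 -0.062   0.017 ] F [-0.7 -0.5 -0.1] w 0.0854 ff 0.0
q [ 0.01  1.01  0.58  1.88 -1.22  1.26  1.39]
tilt vec [-0.     0.701  0.   ]
tool d cm [-0.47 -0.06  0.39]
turn [ 0.    -0.001  0.   ]
```

```bash
python3 -m handwheel '[{"dx":0,"dy":-0.05,"dz":0,"wx":0,"wy":-0.08,"wz":0,"claw":100},{"dx":-0.35,"dy":0,"dz":0.45,"wx":0,"wy":0,"wz":0,"claw":100},{"dx":0,"dy":0,"dz":0,"wx":0,"wy":0,"wz":0,"claw":50},{"dx":0,"dy":0,"dz":0,"wx":0,"wy":0,"wz":0,"claw":50},{"dx":0,"dy":0,"dz":0,"wx":0,"wy":0,"wz":0,"claw":44},{"dx":0,"dy":0,"dz":0,"wx":0,"wy":0,"wz":0,"claw":40},{"dx":0,"dy":0,"dz":0,"wx":0,"wy":0,"wz":0,"claw":30},{"dx":0,"dy":0,"dz":0,"wx":0,"wy":0,"wz":0,"claw":30}]' 50
python3 - <<'E'
from h import *
go(None)
o=np.array([.5062,0]);e=np.array([.009,1]);T=(o,e,np.array([-1,.009])); xs=np.arange(-.15,.12,.001)
for n in('side','top'):
    C=cam(n); print(n,'z0',edges(profile(C,T,xs,0),xs),'z24',edges(profile(C,T,xs,.024),xs)); cv2.imwrite(f'pics/{n}10.png',C['im'])
arc([.507,.0335,0],-.392,4)
E
```

```text
clock: 24.08
position: [0.5073, -0.0627, 0.0118]
tool_rot: [3.141, -0.62, 1.561]
force: [-1.5, -3.6, 5.9]
grip_width: 0.0348
finger_force: 49.4
t 24.07 p [ 0.5073 -0.0627  0.0118] F [-1.5 -3.6  5.9] w 0.0348 ff 49.4
q [-0.04  0.99  0.59  1.91 -1.22  1.18  1.38]
tilt vec [-0.001  0.62   0.   ]
side z0 [(np.float64(-130.0), 27), (np.float64(-110.0), 10), (np.float64(-18.0), 27), (np.float64(34.0), 32)] z24 [(np.float64(-96.0), 28), (np.float64(-77.0), 10), (np.float64(13.0), 29), (np.float64(63.0), 33)]
top z0 [(np.float64(20.0), 12), (np.float64(33.0), 15), (np.float64(87.0), 13)] z24 [(np.float64(21.0), 11), (np.float64(34.0), 14), (np.float64(85.0), 13)]
pivot in tool cm [ 7.14 -0.13  6.56] row cm [ 0.676  0.    -0.668] wy -0.098
```

```bash
python3 -m handwheel '[{"dx":0.67,"dy":0,"dz":-0.66,"wx":0,"wy":-0.098,"wz":0,"claw":30},{"dx":0.67,"dy":0,"dz":-0.66,"wx":0,"wy":-0.098,"wz":0,"claw":30},{"dx":0.67,"dy":0,"dz":-0.66,"wx":0,"wy":-0.098,"wz":0,"claw":30},{"dx":0,"dy":0,"dz":0,"wx":0,"wy":0,"wz":0,"claw":30}]'
python3 -c "
from h import *
chk([7.14,-.13,6.56],[.507,.0335,0],-.392,4)"
```

```text
clock: 24.68
position: [0.5078, -0.0527, 0.0394]
tool_rot: [3.14, -0.327, 1.565]
force: [-0.9, -0.3, -1.1]
grip_width: 0.0352
finger_force: 49.9
t 24.68 F [-0.9 -0.3 -1.1] ff 50 tilt [-0.001  0.327 -0.004] q3 0.74 edge err mm [-0.2 -2.5 -0.2]
row [ 0.676  0.    -0.667] corr total cm tool [-0.24 -0.01 -0.06]
```

Run:
```python
from h import *
o=np.array([.5062,0]);e=np.array([.009,1]);T=(o,e,np.array([-1,.009])); xs=np.arange(-.12,.12,.001)
for n in('side','top'):
    C=cam(n); print(n,'z0',edges(profile(C,T,xs,0),xs),'z24',edges(profile(C,T,xs,.024),xs)); cv2.imwrite(f'pics/{n}11.png',C['im'])
print(back(C,[[350,222]],0))
a=cv2.imread('pics/side11.png')[150:240,310:400]; b=cv2.imread('pics/side10.png')[150:240,310:400]
cv2.imwrite('pics/s11.png',cv2.resize(np.hstack([b,a]),None,fx=4.4,fy=4.4,interpolation=cv2.INTER_CUBIC))
```

```text
side z0 [(np.float64(-14.0), 34), (np.float64(15.0), 14), (np.float64(35.0), 31), (np.float64(46.0), 10)] z24 [(np.float64(-106.0), 13), (np.float64(17.0), 35), (np.float64(45.0), 14), (np.float64(64.0), 31), (np.float64(75.0), 10)]
top z0 [(np.float64(-81.0), 42), (np.float64(-69.0), 13), (np.float64(23.0), 42), (np.float64(41.0), 61)] z24 [(np.float64(-78.0), 46), (np.float64(-67.0), 13), (np.float64(24.0), 42), (np.float64(42.0), 60)]
[[ 0.52624549 -0.01553966  0.        ]]
```

View pics/s11.png

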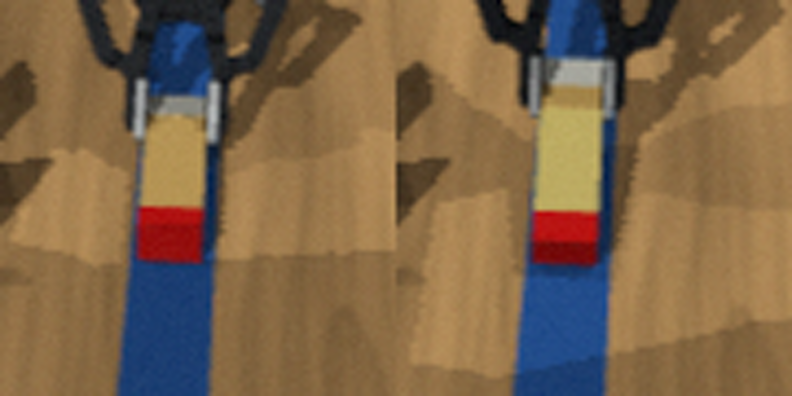

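The edge at the red end shows at about (568,265) in the right half, against (170,262) before tipping. It has hardly moved, so I continue with a light downward bias.

```bash
python3 -m handwheel '[{"dx":0.63,"dy":0,"dz":-0.62,"wx":0,"wy":-0.098,"wz":0,"claw":30},{"dx":0.66,"dy":0,"dz":-0.64,"wx":0,"wy":-0.098,"wz":0,"claw":30},{"dx":0.67,"dy":0,"dz":-0.66,"wx":0,"wy":-0.098,"wz":0,"claw":30},{"dx":0,"dy":0,"dz":0,"wx":0,"wy":0,"wz":0,"claw":30}]'
python3 -c "
from h import *
chk([7.14,-.13,6.56],[.507,.0355,-.0003],-.392,4)"
```

```text
clock: 25.28
position: [0.5078, -0.0392, 0.0616]
tool_rot: [3.141, -0.032, 1.563]
force: [1.1, 1.4, 2.9]
grip_width: 0.0346
finger_force: 50.1
t 25.27 F [1.1 1.4 2.9] ff 50 tilt [-0.     0.032 -0.002] q3 0.92 edge err mm [-0.1  1.2  1.4]
row [ 0.676  0.    -0.667] corr total cm tool [ 0.13 -0.01 -0.14]
```

```bash
python3 -m handwheel '[{"dx":0.66,"dy":0,"dz":-0.68,"wx":0,"wy":-0.098,"wz":0,"claw":30},{"dx":0.66,"dy":0,"dz":-0.67,"wx":0,"wy":-0.098,"wz":0,"claw":30},{"dx":0.66,"dy":0,"dz":-0.67,"wx":0,"wy":-0.098,"wz":0,"claw":30},{"dx":0.66,"dy":0,"dz":-0.67,"wx":0,"wy":-0.098,"wz":0,"claw":30},{"dx":0,"dy":0,"dz":0,"wx":0,"wy":0,"wz":0,"claw":30}]'
python3 -c "
from h import *
chk([7.21,-.13,6.41],[.507,.035,-.0002],-.392,4)"
```

```text
clock: 25.9
position: [0.5082, -0.0124, 0.0855]
tool_rot: [-3.141, 0.365, 1.562]
force: [-0.4, -4.6, 11.1]
grip_width: 0.0346
finger_force: 51.0
t 25.9 F [-0.4 -4.6 11.1] ff 51 tilt [-0.    -0.365 -0.001] q3 1.17 edge err mm [-0.2  3.  -0.1]
row [ 0.662  0.    -0.675] corr total cm tool [ 0.28 -0.03 -0.1 ]
```

```bash
python3 -m handwheel '[{"dx":0.63,"dy":0,"dz":-0.75,"wx":0,"wy":-0.098,"wz":0,"claw":30},{"dx":0.65,"dy":0,"dz":-0.70,"wx":0,"wy":-0.098,"wz":0,"claw":30},{"dx":0,"dy":0,"dz":0,"wx":0,"wy":0,"wz":0,"claw":30}]'
python3 - <<'E'
from h import *
chk([7.44,-.13,6.31],[.507,.0345,0],-.294,3); go(None)
o=np.array([.5062,0]);e=np.array([.009,1]);T=(o,e,np.array([-1,.009])); xs=np.arange(-.12,.12,.001)
for n in('side','top'):
    C=cam(n); print(n,'z0',edges(profile(C,T,xs,0),xs),'z24',edges(profile(C,T,xs,.024),xs)); cv2.imwrite(f'pics/{n}12.png',C['im'])
E
```

```text
clock: 26.28
position: [0.508, 0.006, 0.0927]
tool_rot: [-3.139, 0.56, 1.564]
force: [1.1, -0.7, 1.5]
grip_width: 0.0345
finger_force: 50.2
t 26.27 F [ 1.1 -0.7  1.5] ff 50 tilt [ 0.002 -0.56  -0.002] q3 1.26 edge err mm [ 0.3 -1.   0.3]
row [ 0.653  0.    -0.698] corr total cm tool [-0.1   0.03  0.03]
t 26.27 p [0.508  0.006  0.0927] F [ 1.1 -0.7  1.5] w 0.0345 ff 50.2
q [-1.17  1.21  1.26  1.99 -0.77  0.86  0.39]
tilt vec [ 0.002 -0.56  -0.002]
side z0 [(np.float64(14.0), 28), (np.float64(45.0), 36)] z24 [(np.float64(-105.0), 23), (np.float64(43.0), 28), (np.float64(73.0), 37)]
top z0 [(np.float64(-27.0), 25), (np.float64(-2.0), 34), (np.float64(9.0), 27), (np.float64(33.0), 40), (np.float64(79.0), 22)] z24 [(np.float64(-25.0), 26), (np.float64(-1.0), 34), (np.float64(10.0), 27), (np.float64(34.0), 42), (np.float64(79.0), 23)]
```

```bash
python3 -m handwheel '[{"dx":0.62,"dy":0,"dz":-0.69,"wx":0,"wy":-0.098,"wz":0,"claw":30},{"dx":0.64,"dy":0,"dz":-0.69,"wx":0,"wy":-0.098,"wz":0,"claw":30},{"dx":0,"dy":0,"dz":0,"wx":0,"wy":0,"wz":0,"claw":30}]'
python3 -c "
from h import *
chk([7.44,-.13,6.31],[.507,.035,0],-.196,2)"
```

```text
clock: 26.75
position: [0.5081, 0.0248, 0.0965]
tool_rot: [-3.139, 0.754, 1.564]
force: [-0.0, -0.0, -0.8]
grip_width: 0.035
finger_force: 50.0
t 26.75 F [-0.  -0.  -0.8] ff 50 tilt [ 0.001 -0.754 -0.002] q3 1.32 edge err mm [ 0.2 -0.8  0.4]
row [ 0.653  0.    -0.698] corr total cm tool [-0.09  0.03  0.02]
```

```bash
python3 -m handwheel '[{"dx":0.66,"dy":0,"dz":-0.66,"wx":0,"wy":-0.098,"wz":0,"claw":30},{"dx":0.65,"dy":0,"dz":-0.68,"wx":0,"wy":-0.098,"wz":0,"claw":30},{"dx":0.03,"dy":0,"dz":0.03,"wx":0,"wy":0,"wz":0,"claw":30},{"dx":0,"dy":0,"dz":0,"wx":0,"wy":0,"wz":0,"claw":30}]'
python3 - <<'E'
from h import *
chk([7.44,-.13,6.31],[.507,.035,0],-.196,2); go(None)
o=np.array([.5062,0]);e=np.array([.009,1]);T=(o,e,np.array([-1,.009])); xs=np.arange(-.05,.12,.001)
for n in('side','top'):
    C=cam(n); print(n,'z0',edges(profile(C,T,xs,0),xs),'z130',edges(profile(C,T,xs,.13),xs)); cv2.imwrite(f'pics/{n}13.png',C['im'])
E
```

```text
clock: 27.25
position: [0.508, 0.042, 0.0975]
tool_rot: [3.141, 0.945, 1.558]
force: [0.1, -0.4, -0.3]
grip_width: 0.0348
finger_force: 50.1
t 27.25 F [ 0.1 -0.4 -0.3] ff 50 tilt [ 0.001 -0.945  0.003] q3 1.35 edge err mm [ 0.3  0.6 -0.2]
row [ 0.653  0.    -0.698] corr total cm tool [ 0.05  0.03 -0.03]
t 27.25 p [0.508  0.042  0.0975] F [ 0.1 -0.4 -0.3] w 0.0348 ff 50.1
q [-1.33  1.52  1.35  1.84 -0.6   1.04  0.1 ]
tilt vec [ 0.001 -0.945  0.003]
side z0 [(np.float64(-2.0), 14), (np.float64(6.0), 18), (np.float64(59.0), 36), (np.float64(76.0), 29)] z130 [(np.float64(2.0), 27), (np.float64(9.0), 24)]
top z0 [(np.float64(26.0), 50), (np.float64(55.0), 45), (np.float64(103.0), 38)] z130 [(np.float64(30.0), 54), (np.float64(56.0), 48), (np.float64(98.0), 43)]
```

```bash
python3 -m handwheel '[{"dx":0.17,"dy":0,"dz":-0.17,"wx":0,"wy":-0.025,"wz":0,"claw":30},{"dx":0.03,"dy":0,"dz":0.03,"wx":0,"wy":0,"wz":0,"claw":30},{"dx":0,"dy":0,"dz":0,"wx":0,"wy":0,"wz":0,"claw":30}]'
python3 -m handwheel '[{"dx":0,"dy":0,"dz":0,"wx":0,"wy":0,"wz":0,"claw":46},{"dx":0,"dy":0,"dz":0,"wx":0,"wy":0,"wz":0,"claw":50},{"dx":0,"dy":0,"dz":0,"wx":0,"wy":0,"wz":0,"claw":100},{"dx":0,"dy":0,"dz":0,"wx":0,"wy":0,"wz":0,"claw":100},{"dx":0,"dy":0,"dz":0,"wx":0,"wy":0,"wz":0,"claw":100},{"dx":0,"dy":0,"dz":0,"wx":0,"wy":0,"wz":0,"claw":100}]'
python3 -m handwheel '[{"dx":0,"dy":0,"dz":-1.5,"wx":0,"wy":0,"wz":0,"claw":100},{"dx":0,"dy":0,"dz":-2.5,"wx":0,"wy":0,"wz":0,"claw":100},{"dx":0,"dy":0,"dz":-4,"wx":0,"wy":0,"wz":0,"claw":100},{"dx":-2,"dy":0,"dz":-4,"wx":0,"wy":0,"wz":0,"claw":100},{"dx":-4,"dy":0,"dz":-4,"wx":0,"wy":0.05,"wz":0,"claw":100},{"dx":-3,"dy":0,"dz":-3,"wx":0,"wy":0.1,"wz":0,"claw":100}]'
python3 - <<'E'
from h import *
go([.508,.02,.24],tilt=.6)
o=np.array([.5062,0]);e=np.array([.009,1]);T=(o,e,np.array([-1,.009])); xs=np.arange(-.05,.12,.001)
for n in('side','top'):
    C=cam(n); print(n,'z0',edges(profile(C,T,xs,0),xs),'z130',edges(profile(C,T,xs,.13),xs)); cv2.imwrite(f'pics/{n}14.png',C['im'])
E
```

```text
clock: 27.72
position: [0.5083, 0.0456, 0.0965]
tool_rot: [3.14, 0.973, 1.56]
force: [0.1, 0.4, -0.8]
grip_width: 0.0347
finger_force: 50.1
clock: 28.48
position: [0.5083, 0.0457, 0.0965]
tool_rot: [3.14, 0.973, 1.56]
force: [0.1, -0.5, 0.7]
grip_width: 0.0854
finger_force: 0.0
clock: 29.22
position: [0.5094, 0.1514, 0.2806]
tool_rot: [3.139, 0.821, 1.561]
force: [0.6, 1.3, 0.4]
grip_width: 0.0856
finger_force: 0.0
t 29.23 p [0.5094 0.1514 0.2806] F [0.6 1.3 0.4] w 0.0856 ff 0.0
q [-1.41  1.13  1.4   1.64 -0.3   1.34 -0.04]
tilt vec [-0.003 -0.821 -0.002]
tool d cm [-5.98 -0.05 12.38]
turn [0.002 1.421 0.002]
side z0 [(np.float64(33.0), 22), (np.float64(57.0), 38)] z130 [(np.float64(-46.0), 45), (np.float64(33.0), 40), (np.float64(57.0), 12), (np.float64(84.0), 16)]
top z0 [(np.float64(28.0), 49), (np.float64(56.0), 44)] z130 [(np.float64(32.0), 53), (np.float64(56.0), 47)]
```

```bash
python3 -m handwheel '[{"dx":0,"dy":0,"dz":0,"wx":0,"wy":0.175,"wz":0,"claw":100},{"dx":0,"dy":0,"dz":0,"wx":0,"wy":0.175,"wz":0,"claw":100},{"dx":0,"dy":0,"dz":0,"wx":0,"wy":0.175,"wz":0,"claw":100},{"dx":0,"dy":0,"dz":0,"wx":0,"wy":0.175,"wz":0,"claw":100},{"dx":0,"dy":0,"dz":0,"wx":0,"wy":0.175,"wz":0,"claw":100},{"dx":0,"dy":0,"dz":0,"wx":0,"wy":0.175,"wz":0,"claw":100},{"dx":0,"dy":0,"dz":0,"wx":0,"wy":0.175,"wz":0,"claw":100},{"dx":0,"dy":0,"dz":0,"wx":0,"wy":0.175,"wz":0,"claw":100}]'
python3 -c "
from h import *
go([.508,-.026,.21],tilt=.62)"
```

```text
clock: 30.32
position: [0.5094, 0.1501, 0.28]
tool_rot: [3.137, -0.584, 1.564]
force: [0.3, 0.4, -1.1]
grip_width: 0.0854
finger_force: 0.0
t 30.32 p [0.5094 0.1501 0.28  ] F [ 0.3  0.4 -1.1] w 0.0854 ff 0.0
q [-0.72  0.5   0.93  1.94 -1.05  1.27  0.7 ]
tilt vec [-0.003  0.584 -0.002]
tool d cm [-18.54  -0.    -3.87]
turn [0.003 0.036 0.003]
```

```bash
python3 -m handwheel '[{"dx":-3.7,"dy":0,"dz":-2,"wx":0,"wy":0.036,"wz":0,"claw":100},{"dx":-3.7,"dy":0,"dz":-0.5,"wx":0,"wy":0,"wz":0,"claw":100},{"dx":-3.7,"dy":0,"dz":-0.5,"wx":0,"wy":0,"wz":0,"claw":100},{"dx":-3.7,"dy":0,"dz":-0.5,"wx":0,"wy":0,"wz":0,"claw":100},{"dx":-3.7,"dy":0,"dz":0,"wx":0,"wy":0,"wz":0,"claw":100},{"dx":0,"dy":0,"dz":0,"wx":0,"wy":0,"wz":0,"claw":100}]'
python3 -c "
from h import *
go([.5085,.0435,.10],tilt=.62)"
```

```text
clock: 31.08
position: [0.5071, -0.0236, 0.201]
tool_rot: [-3.14, -0.612, 1.557]
force: [0.1, 0.8, -0.0]
grip_width: 0.0853
finger_force: 0.0
t 31.07 p [ 0.5071 -0.0236  0.201 ] F [ 0.1  0.8 -0. ] w 0.0853 ff 0.0
q [-0.28  0.7   0.86  1.92 -1.05  1.38  1.09]
tilt vec [0.001 0.612 0.003]
tool d cm [-0.32  0.07 12.12]
turn [ 0.     0.008 -0.003]
```

```bash
python3 -m handwheel '[{"dx":-0.3,"dy":0.1,"dz":2.5,"wx":0,"wy":0,"wz":0,"claw":100},{"dx":0,"dy":0,"dz":2.5,"wx":0,"wy":0,"wz":0,"claw":100},{"dx":0,"dy":0,"dz":2.5,"wx":0,"wy":0,"wz":0,"claw":100},{"dx":0,"dy":0,"dz":2.5,"wx":0,"wy":0,"wz":0,"claw":100},{"dx":0,"dy":0,"dz":1.5,"wx":0,"wy":0,"wz":0,"claw":100},{"dx":0,"dy":0,"dz":0.6,"wx":0,"wy":0,"wz":0,"claw":100},{"dx":0,"dy":0,"dz":0,"wx":0,"wy":0,"wz":0,"claw":100}]'
python3 -c "
from h import *
go([.5085,.0435,.10],tilt=.62)"
```

```text
clock: 31.95
position: [0.5095, 0.0458, 0.1017]
tool_rot: [3.14, -0.614, 1.563]
force: [0.1, -0.1, 0.9]
grip_width: 0.0854
finger_force: 0.0
t 31.95 p [0.5095 0.0458 0.1017] F [ 0.1 -0.1  0.9] w 0.0854 ff 0.0
q [-0.31  0.8   0.69  2.01 -1.23  1.19  1.18]
tilt vec [-0.001  0.614 -0.001]
tool d cm [-0.29 -0.09  0.01]
turn [0.001 0.006 0.001]
```

```bash
python3 -m handwheel '[{"dx":-0.3,"dy":-0.1,"dz":-0.05,"wx":0,"wy":0,"wz":0,"claw":60},{"dx":0,"dy":0,"dz":0,"wx":0,"wy":0,"wz":0,"claw":50},{"dx":0,"dy":0,"dz":0,"wx":0,"wy":0,"wz":0,"claw":50},{"dx":0,"dy":0,"dz":0,"wx":0,"wy":0,"wz":0,"claw":46},{"dx":0,"dy":0,"dz":0,"wx":0,"wy":0,"wz":0,"claw":42},{"dx":0,"dy":0,"dz":0,"wx":0,"wy":0,"wz":0,"claw":38},{"dx":0,"dy":0,"dz":0,"wx":0,"wy":0,"wz":0,"claw":30},{"dx":0,"dy":0,"dz":0,"wx":0,"wy":0,"wz":0,"claw":30}]' 50
python3 - <<'E'
from h import *
go(None)
o=np.array([.5062,0]);e=np.array([.009,1]);T=(o,e,np.array([-1,.009])); xs=np.arange(-.05,.12,.001)
for n in('side','top'):
    C=cam(n); print(n,'z0',edges(profile(C,T,xs,0),xs),'z130',edges(profile(C,T,xs,.13),xs)); cv2.imwrite(f'pics/{n}14.png',C['im'])
arc([.508,.0565,0],-.392,4)
E
```

```text
clock: 32.95
position: [0.5083, 0.0428, 0.1]
tool_rot: [3.141, -0.614, 1.562]
force: [-1.7, -1.1, 5.3]
grip_width: 0.035
finger_force: 50.1
t 32.95 p [0.5083 0.0428 0.1   ] F [-1.7 -1.1  5.3] w 0.035 ff 50.1
q [-0.3   0.8   0.69  2.01 -1.23  1.19  1.19]
tilt vec [-0.001  0.614 -0.   ]
side z0 [(np.float64(34.0), 22), (np.float64(57.0), 36)] z130 [(np.float64(-45.0), 19), (np.float64(33.0), 37), (np.float64(57.0), 12), (np.float64(85.0), 15)]
top z0 [(np.float64(0.0), 29), (np.float64(29.0), 54), (np.float64(58.0), 44)] z130 [(np.float64(7.0), 36), (np.float64(32.0), 58), (np.float64(58.0), 47)]
pivot in tool cm [-4.64 -0.05  8.97] row cm [0.855 0.    0.497] wy -0.098
```

```bash
python3 -m handwheel '[{"dx":0.82,"dy":0,"dz":0.47,"wx":0,"wy":-0.098,"wz":0,"claw":30},{"dx":0.82,"dy":0,"dz":0.48,"wx":0,"wy":-0.098,"wz":0,"claw":30},{"dx":0.84,"dy":0,"dz":0.49,"wx":0,"wy":-0.098,"wz":0,"claw":30},{"dx":0,"dy":0,"dz":0,"wx":0,"wy":0,"wz":0,"claw":30}]'
python3 -c "
from h import *
chk([-4.64,-.05,8.97],[.508,.0567,0],-.392,4)"
```

```text
clock: 33.55
position: [0.5084, 0.074, 0.0996]
tool_rot: [3.14, -0.319, 1.566]
force: [0.1, 0.1, -0.5]
grip_width: 0.0349
finger_force: 49.9
t 33.55 F [ 0.1  0.1 -0.5] ff 50 tilt [-0.     0.319 -0.005] q3 0.82 edge err mm [ 0.1 -1.3  0.1]
row [0.855 0.    0.497] corr total cm tool [-0.12  0.01 -0.06]
```

```bash
python3 -m handwheel '[{"dx":0.85,"dy":0,"dz":0.5,"wx":0,"wy":-0.098,"wz":0,"claw":30},{"dx":0.87,"dy":0,"dz":0.48,"wx":0,"wy":-0.098,"wz":0,"claw":30},{"dx":0.87,"dy":0,"dz":0.48,"wx":0,"wy":-0.098,"wz":0,"claw":30},{"dx":0,"dy":0,"dz":0,"wx":0,"wy":0,"wz":0,"claw":30}]'
python3 -c "
from h import *
chk([-4.64,-.05,8.97],[.508,.0575,0],-.392,4)"
```

```text
clock: 34.05
position: [0.5091, 0.1016, 0.0906]
tool_rot: [3.141, -0.025, 1.565]
force: [0.7, 4.4, 11.7]
grip_width: 0.0349
finger_force: 51.3
t 34.05 F [ 0.7  4.4 11.7] ff 51 tilt [-0.001  0.025 -0.004] q3 0.98 edge err mm [-0.4  0.1  0.2]
row [0.855 0.    0.497] corr total cm tool [ 0.01 -0.04 -0.02]
```

```bash
python3 -m handwheel '[{"dx":0.89,"dy":0,"dz":0.43,"wx":0,"wy":-0.098,"wz":0,"claw":30},{"dx":0.87,"dy":0,"dz":0.47,"wx":0,"wy":-0.098,"wz":0,"claw":30},{"dx":0.86,"dy":0,"dz":0.48,"wx":0,"wy":-0.098,"wz":0,"claw":30},{"dx":0,"dy":0,"dz":0,"wx":0,"wy":0,"wz":0,"claw":30}]'
python3 -c "
from h import *
chk([-4.64,-.05,8.97],[.508,.0575,0],-.392,4)"
```

```text
clock: 34.55
position: [0.5088, 0.1258, 0.0742]
tool_rot: [-3.14, 0.27, 1.565]
force: [-1.9, 3.1, 5.5]
grip_width: 0.0353
finger_force: 51.0
t 34.55 F [-1.9  3.1  5.5] ff 51 tilt [ 0.001 -0.27  -0.004] q3 1.1 edge err mm [ 0.2  0.3 -0.1]
row [0.855 0.    0.497] corr total cm tool [0.04 0.02 0.  ]
```

```bash
python3 -m handwheel '[{"dx":0.87,"dy":0,"dz":0.47,"wx":0,"wy":-0.098,"wz":0,"claw":30},{"dx":0.86,"dy":0,"dz":0.48,"wx":0,"wy":-0.098,"wz":0,"claw":30},{"dx":0.86,"dy":0,"dz":0.49,"wx":0,"wy":-0.098,"wz":0,"claw":30},{"dx":0,"dy":0,"dz":0,"wx":0,"wy":0,"wz":0,"claw":30}]'
python3 -c "
from h import *
chk([-4.64,-.05,8.97],[.508,.0575,0],-.392,4)"
```

```text
clock: 35.05
position: [0.5091, 0.1435, 0.0515]
tool_rot: [-3.139, 0.563, 1.564]
force: [0.4, -0.4, -0.4]
grip_width: 0.0347
finger_force: 50.3
t 35.05 F [ 0.4 -0.4 -0.4] ff 50 tilt [ 0.001 -0.563 -0.002] q3 1.18 edge err mm [ 0.2  1.1 -0.4]
row [0.855 0.    0.497] corr total cm tool [ 0.12  0.02 -0.02]
```

```bash
python3 -m handwheel '[{"dx":0.90,"dy":0,"dz":0.52,"wx":0,"wy":-0.098,"wz":0,"claw":30},{"dx":0.86,"dy":0,"dz":0.50,"wx":0,"wy":-0.098,"wz":0,"claw":30},{"dx":0.86,"dy":0,"dz":0.50,"wx":0,"wy":-0.098,"wz":0,"claw":30},{"dx":0,"dy":0,"dz":0,"wx":0,"wy":0,"wz":0,"claw":30}]'
python3 -c "
from h import *
chk([-4.64,-.05,8.97],[.508,.0575,0],-.098,1);go(None)"
```

```text
clock: 35.55
position: [0.5095, 0.1541, 0.0242]
tool_rot: [-3.139, 0.855, 1.562]
force: [0.5, -0.9, 1.3]
grip_width: 0.0348
finger_force: 50.4
t 35.55 F [ 0.5 -0.9  1.3] ff 50 tilt [ 0.002 -0.855 -0.   ] q3 1.22 edge err mm [ 0.1  1.5 -0.4]
row [0.855 0.    0.497] corr total cm tool [ 0.13  0.   -0.08]
t 35.55 p [0.5095 0.1541 0.0242] F [ 0.5 -0.9  1.3] w 0.0348 ff 50.4
q [-1.38  1.51  1.22  1.67 -0.62  1.14 -0.11]
tilt vec [ 0.002 -0.855 -0.   ]
```

```bash
python3 -m handwheel '[{"dx":0.74,"dy":0,"dz":0.43,"wx":0,"wy":-0.085,"wz":0,"claw":30},{"dx":0.17,"dy":0,"dz":0.10,"wx":0,"wy":-0.017,"wz":0,"claw":30},{"dx":0,"dy":0,"dz":0,"wx":0,"wy":0,"wz":0,"claw":30}]'
python3 - <<'E'
from h import *
chk([-4.64,-.05,8.97],[.508,.0575,0],-.098,1);go(None)
o=np.array([.5062,0]);e=np.array([.009,1]);T=(o,e,np.array([-1,.009])); xs=np.arange(.0,.25,.001)
for n in('side','top'):
    C=cam(n); print(n,'z0',edges(profile(C,T,xs,0),xs),'z24',edges(profile(C,T,xs,.024),xs)); cv2.imwrite(f'pics/{n}15.png',C['im'])
E
```

```text
clock: 35.92
position: [0.5096, 0.1561, 0.0152]
tool_rot: [3.14, 0.955, 1.558]
force: [-0.2, -0.0, -0.5]
grip_width: 0.0353
finger_force: 50.4
t 35.92 F [-0.2 -0.  -0.5] ff 50 tilt [-0.    -0.955  0.002] q3 1.22 edge err mm [-0.   1.4 -1.3]
row [0.855 0.    0.497] corr total cm tool [ 0.19 -0.   -0.04]
t 35.92 p [0.5096 0.1561 0.0152] F [-0.2 -0.  -0.5] w 0.0353 ff 50.4
q [-1.39  1.59  1.22  1.62 -0.58  1.2  -0.17]
tilt vec [-0.    -0.955  0.002]
side z0 [(np.float64(27.0), 46), (np.float64(48.0), 24), (np.float64(93.0), 49), (np.float64(139.0), 32), (np.float64(185.0), 19)] z24 [(np.float64(56.0), 47), (np.float64(77.0), 25), (np.float64(120.0), 50), (np.float64(165.0), 33), (np.float64(209.0), 19)]
top z0 [(np.float64(30.0), 14), (np.float64(58.0), 54), (np.float64(77.0), 46), (np.float64(151.0), 15), (np.float64(170.0), 16), (np.float64(191.0), 28), (np.float64(221.0), 30)] z24 [(np.float64(30.0), 14), (np.float64(58.0), 55), (np.float64(77.0), 47), (np.float64(149.0), 14), (np.float64(168.0), 15), (np.float64(188.0), 28), (np.float64(217.0), 30)]
```

```bash
python3 -m handwheel '[{"dx":0.07,"dy":0,"dz":0.05,"wx":0,"wy":0,"wz":0,"claw":30},{"dx":0.04,"dy":0,"dz":0.03,"wx":0,"wy":0,"wz":0,"claw":30},{"dx":0,"dy":0,"dz":0,"wx":0,"wy":0,"wz":0,"claw":30}]'
```

```text
clock: 36.4
position: [0.5096, 0.1568, 0.0139]
tool_rot: [3.139, 0.959, 1.559]
force: [-1.2, 1.9, 5.9]
grip_width: 0.0352
finger_force: 50.9
```

Contact (5.9 N), so the stick is down. I release, retreat and measure the stick and the bracket.

```bash
python3 -m handwheel '[{"dx":0,"dy":0,"dz":0,"wx":0,"wy":0,"wz":0,"claw":46},{"dx":0,"dy":0,"dz":0,"wx":0,"wy":0,"wz":0,"claw":50},{"dx":0,"dy":0,"dz":0,"wx":0,"wy":0,"wz":0,"claw":100},{"dx":0,"dy":0,"dz":0,"wx":0,"wy":0,"wz":0,"claw":100},{"dx":0,"dy":0,"dz":0,"wx":0,"wy":0,"wz":0,"claw":100},{"dx":0,"dy":0,"dz":0,"wx":0,"wy":0,"wz":0,"claw":100}]'
python3 -m handwheel '[{"dx":0,"dy":0,"dz":-1.5,"wx":0,"wy":0,"wz":0,"claw":100},{"dx":0,"dy":0,"dz":-2.5,"wx":0,"wy":0,"wz":0,"claw":100},{"dx":-2,"dy":0,"dz":-3.5,"wx":0,"wy":0,"wz":0,"claw":100},{"dx":-4,"dy":0,"dz":-2,"wx":0,"wy":0,"wz":0,"claw":100},{"dx":-4,"dy":0,"dz":-2,"wx":0,"wy":0.1,"wz":0,"claw":100},{"dx":-4,"dy":0,"dz":-2,"wx":0,"wy":0.17,"wz":0,"claw":100},{"dx":0,"dy":0,"dz":0,"wx":0,"wy":0.17,"wz":0,"claw":100},{"dx":0,"dy":0,"dz":0,"wx":0,"wy":0.17,"wz":0,"claw":100}]'
python3 -m handwheel '[{"dx":-3,"dy":0,"dz":-2,"wx":0,"wy":0.17,"wz":0,"claw":100},{"dx":-4,"dy":0,"dz":-1,"wx":0,"wy":0.17,"wz":0,"claw":100},{"dx":-4,"dy":0,"dz":0,"wx":0,"wy":0,"wz":0,"claw":100},{"dx":-4,"dy":0,"dz":0,"wx":0,"wy":0,"wz":0,"claw":100},{"dx":-4,"dy":0,"dz":0,"wx":0,"wy":0,"wz":0,"claw":100},{"dx":0,"dy":0,"dz":0,"wx":0,"wy":0,"wz":0,"claw":100}]'
python3 - <<'E'
from h import *
go(None)
o=np.array([.5062,0]);e=np.array([.009,1]);T=(o,e,np.array([-1,.009])); xs=np.arange(.02,.25,.001)
S={}
for n in('side','top'):
    C=S[n]=cam(n); print(n,'z0',edges(profile(C,T,xs,0),xs),'z24',edges(profile(C,T,xs,.024),xs)); cv2.imwrite(f'pics/{n}16.png',C['im'])
    P=tape(C); Q=P[P[:,1]>.2]; print('tape x',Q[:,0].min(),Q[:,0].max(),Q[:,0].mean(),Q[:,1].mean())
    for z in(.024,):
        for yy in (.075,.12,.17):
            ls=np.arange(-.04,.04,.001); print('lat',yy,edges(profile(C,(np.array([.5062+.009*yy,yy]),np.array([1.,0]),np.array([0,1.])),ls,z),ls,15))
a=cv2.resize(S['top']['im'][160:250,280:370],(580,580),interpolation=cv2.INTER_CUBIC);cv2.imwrite('pics/t16.png',a)
E
```

```text
clock: 37.15
position: [0.5094, 0.1568, 0.013]
tool_rot: [3.14, 0.959, 1.56]
force: [-0.9, -0.1, -1.0]
grip_width: 0.0855
finger_force: 0.0
clock: 38.15
position: [0.5099, 0.1835, 0.2053]
tool_rot: [3.139, 0.344, 1.561]
force: [0.8, 0.4, -0.2]
grip_width: 0.0853
finger_force: 0.0
clock: 38.9
position: [0.5077, 0.0013, 0.2524]
tool_rot: [3.14, 0.01, 1.557]
force: [-0.7, 0.5, 0.0]
grip_width: 0.0855
finger_force: 0.0
t 38.9 p [0.5077 0.0013 0.2524] F [-0.7  0.5  0. ] w 0.0855 ff 0.0
q [-0.95  0.63  1.25  1.92 -0.67  1.1   0.57]
tilt vec [-0.002 -0.01   0.004]
side z0 [(np.float64(29.0), 39), (np.float64(50.0), 28), (np.float64(143.0), 22), (np.float64(163.0), 12), (np.float64(188.0), 43)] z24 [(np.float64(58.0), 40), (np.float64(78.0), 28), (np.float64(168.0), 22), (np.float64(188.0), 12), (np.float64(212.0), 43)]
tape x 0.48572248444773464 0.5311846370838919 0.5081857363092717 0.22786754956990182
lat 0.075 [(np.float64(-28.0), 30), (np.float64(-25.0), 29), (np.float64(-17.0), 38), (np.float64(19.0), 30), (np.float64(23.0), 21), (np.float64(35.0), 6)]
lat 0.12 [(np.float64(-27.0), 34), (np.float64(-16.0), 48), (np.float64(19.0), 30), (np.float64(24.0), 18)]
lat 0.17 [(np.float64(-27.0), 30), (np.float64(-25.0), 29), (np.float64(-16.0), 59), (np.float64(20.0), 41), (np.float64(24.0), 22)]
top z0 [(np.float64(40.0), 13), (np.float64(59.0), 15), (np.float64(170.0), 18), (np.float64(191.0), 38)] z24 [(np.float64(40.0), 13), (np.float64(59.0), 15), (np.float64(168.0), 18), (np.float64(189.0), 39)]
tape x 0.5801624497217471 0.6661205390181957 0.6209494183892329 0.6872728315537482
lat 0.075 []
lat 0.12 [(np.float64(-23.0), 7), (np.float64(-16.0), 17), (np.float64(19.0), 27), (np.float64(25.0), 18)]
lat 0.17 [(np.float64(-24.0), 34), (np.float64(-16.0), 41), (np.float64(20.0), 27), (np.float64(25.0), 22)]
```

View pics/t16.png

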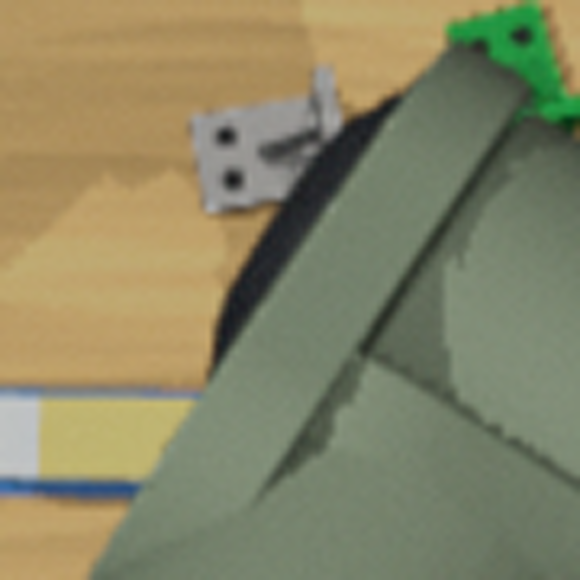

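The picture shows the stick lying flat on the tape, with its white end leading at left (20,440). The steel bracket at (260,140) is undisturbed. I fit the bracket pose from the first, unobstructed pictures.

```bash
cat > fit.py <<'E'
from h import *
from scipy.optimize import minimize
def fitb(Cs,x0,rois):
    seg=[]
    for C,(u0,u1,v0,v1) in zip(Cs,rois):
        hsv=cv2.cvtColor(C['im'],cv2.COLOR_BGR2HSV); m=((hsv[...,1]<50)&(hsv[...,2]>60)).astype(np.uint8)
        M=np.zeros_like(m); M[v0:v1,u0:u1]=m[v0:v1,u0:u1]; M=cv2.morphologyEx(M,cv2.MORPH_CLOSE,np.ones((5,5)))
        seg.append(cv2.GaussianBlur(cv2.resize(M[v0:v1,u0:u1].astype(np.float32),None,fx=4,fy=4),(0,0),2))
    def box(a,b): return np.array([[x,y,z] for x in (a[0],b[0]) for y in (a[1],b[1]) for z in (a[2],b[2])])
    B=[box((-.004,-.022,0),(.004,.022,.08)),box((-.004,-.022,0),(.06,.022,.006))]
    def cost(p,dbg=False):
        c=0;R=Ro.from_euler('z',p[2])
        for C,(u0,u1,v0,v1),s in zip(Cs,rois,seg):
            im=np.zeros(s.shape,np.uint8)
            for b in B:
                uv=(proj(C,R.apply(b)+[p[0],p[1],0])-[u0-.5,v0-.5])*4-.5
                cv2.fillConvexPoly(im,cv2.convexHull((uv*16).astype(np.int32).reshape(-1,1,2)),1,shift=4)
            c+=np.abs(cv2.GaussianBlur(im.astype(np.float32),(0,0),2)-s).mean()
        return c
    best=min((minimize(cost,[x0[0]+a,x0[1]+b,x0[2]],method='Nelder-Mead',options=dict(initial_simplex=np.array([[x0[0]+a,x0[1]+b,x0[2]],[x0[0]+a+.008,x0[1]+b,x0[2]],[x0[0]+a,x0[1]+b+.008,x0[2]],[x0[0]+a,x0[1]+b,x0[2]+.12]]))) for a in(-.005,.005) for b in(-.005,.005)),key=lambda r:r.fun)
    return np.round(best.x,4),round(best.fun,4)
E
python3 - <<'E'
from fit import *
Cs=[]
for n in('top','side'):
    C=cam(n); C['im']=cv2.imread(f'pics/{n}0.png'); Cs.append(C)
rois=[(300,345,160,200),(275,315,172,235)]
g=back(Cs[0],[[331,180]],.08)[0]; print('guess',g)
for sel in ([0],[1],[0,1]): print(sel,fitb([Cs[i] for i in sel],[g[0],g[1],1.65],[rois[i] for i in sel]))
go(None)
E
```

```text
guess [0.63654655 0.04047666 0.08      ]
[0] (array([0.643 , 0.0406, 1.7328]), np.float64(0.0172))
[1] (array([0.6427, 0.0392, 1.7346]), np.float64(0.0147))
[0, 1] (array([0.6427, 0.0401, 1.7236]), np.float64(0.0336))
t 39.1 p [0.5079 0.0048 0.2514] F [0.4 0.1 0.8] w 0.0857 ff 0.0
q [-0.95  0.64  1.25  1.92 -0.67  1.1   0.56]
tilt vec [-0.001 -0.011 -0.001]
```

```bash
python3 -m handwheel '[{"dx":0.9,"dy":3.4,"dz":0,"wx":0,"wy":0.011,"wz":0,"claw":100},{"dx":0.9,"dy":3.4,"dz":0,"wx":0,"wy":0,"wz":0,"claw":100},{"dx":0.9,"dy":3.4,"dz":2,"wx":0,"wy":0,"wz":0,"claw":100},{"dx":0.9,"dy":3.3,"dz":3,"wx":0,"wy":0,"wz":0,"claw":100},{"dx":0,"dy":0,"dz":3,"wx":0,"wy":0,"wz":-0.09,"claw":100},{"dx":0,"dy":0,"dz":3,"wx":0,"wy":0,"wz":-0.085,"claw":100},{"dx":0,"dy":0,"dz":0,"wx":0,"wy":0,"wz":0,"claw":100}]'
python3 -c "
from h import *
go([.6427,.0402,.042],yaw=1.733,tilt=0)"
```

```text
clock: 39.98
position: [0.6423, 0.0397, 0.1396]
tool_rot: [-3.139, -0.0, 1.737]
force: [-0.3, -0.6, 0.9]
grip_width: 0.0854
finger_force: 0.0
t 39.98 p [0.6423 0.0397 0.1396] F [-0.3 -0.6  0.9] w 0.0854 ff 0.0
q [-0.71  0.9   0.97  1.66 -0.83  1.06  0.69]
tilt vec [ 0.002  0.    -0.004]
tool d cm [0.04 0.07 9.76]
turn [-0.002 -0.     0.004]
```

```bash
python3 -m handwheel '[{"dx":0,"dy":0.05,"dz":3,"wx":0,"wy":0,"wz":0,"claw":100},{"dx":0,"dy":0,"dz":3,"wx":0,"wy":0,"wz":0,"claw":100},{"dx":0,"dy":0,"dz":2.5,"wx":0,"wy":0,"wz":0,"claw":100},{"dx":0,"dy":0,"dz":1.2,"wx":0,"wy":0,"wz":0,"claw":100},{"dx":0,"dy":0,"dz":0,"wx":0,"wy":0,"wz":0,"claw":60},{"dx":0,"dy":0,"dz":0,"wx":0,"wy":0,"wz":0,"claw":57},{"dx":0,"dy":0,"dz":0,"wx":0,"wy":0,"wz":0,"claw":54},{"dx":0,"dy":0,"dz":0,"wx":0,"wy":0,"wz":0,"claw":50}]' 30
python3 -m handwheel '[{"dx":0,"dy":0,"dz":0,"wx":0,"wy":0,"wz":0,"claw":40},{"dx":0,"dy":0,"dz":0,"wx":0,"wy":0,"wz":0,"claw":40},{"dx":0,"dy":0,"dz":0,"wx":0,"wy":0,"wz":0,"claw":40}]' 70
python3 -c "
from h import *
go(None,yaw=1.733)"
```

```text
clock: 40.98
position: [0.6441, 0.0386, 0.0451]
tool_rot: [3.14, -0.0, 1.736]
force: [-2.9, -0.6, 7.1]
grip_width: 0.0437
finger_force: 29.9
clock: 41.35
position: [0.6441, 0.0386, 0.0452]
tool_rot: [3.14, -0.0, 1.736]
force: [-3.7, -0.1, 8.6]
grip_width: 0.0427
finger_force: 69.8
t 41.35 p [0.6441 0.0386 0.0452] F [-3.7 -0.1  8.6] w 0.0427 ff 69.8
q [-0.66  1.    0.86  1.7  -0.94  0.91  0.77]
tilt vec [-0.002  0.    -0.003]
```

```bash
python3 -m handwheel '[{"dx":0,"dy":0,"dz":-1,"wx":0,"wy":0,"wz":0,"claw":40},{"dx":0,"dy":0,"dz":-2.5,"wx":0,"wy":0,"wz":0,"claw":40},{"dx":0,"dy":0,"dz":-2.5,"wx":0,"wy":0,"wz":0.06,"claw":40},{"dx":0,"dy":0,"dz":0,"wx":0,"wy":0,"wz":0.06,"claw":40},{"dx":0,"dy":0,"dz":0,"wx":0,"wy":0,"wz":0.057,"claw":40}]'
python3 -m handwheel '[{"dx":2.5,"dy":-0.5,"dz":0,"wx":0,"wy":0,"wz":0,"claw":40},{"dx":3,"dy":-2,"dz":0,"wx":0,"wy":0,"wz":0,"claw":40},{"dx":3,"dy":-3,"dz":0,"wx":0,"wy":0,"wz":0,"claw":40},{"dx":3,"dy":-3,"dz":0,"wx":0,"wy":0,"wz":0,"claw":40},{"dx":3,"dy":-3,"dz":0,"wx":0,"wy":0,"wz":0,"claw":40},{"dx":2.5,"dy":-2,"dz":0,"wx":0,"wy":0,"wz":0,"claw":40},{"dx":0,"dy":0,"dz":0,"wx":0,"wy":0,"wz":0,"claw":40}]'
python3 - <<'E'
from fit import *
go([.5085,.1985,.048],yaw=1.559,tilt=0)
for n in('side','top'): C=cam(n); cv2.imwrite(f'pics/{n}17.png',C['im'])
a=cv2.resize(cv2.imread('pics/side17.png')[160:300,290:400],(400,509),interpolation=cv2.INTER_CUBIC);b=cv2.resize(cv2.imread('pics/top17.png')[170:270,210:310],(400,400),interpolation=cv2.INTER_CUBIC)
c=np.zeros((509,800,3),np.uint8);c[:,:400]=a;c[:400,400:]=b;cv2.imwrite('pics/s17.png',c)
E
```

```text
clock: 41.98
position: [0.6441, 0.0388, 0.1063]
tool_rot: [3.139, -0.001, 1.557]
force: [-0.3, 0.2, -2.4]
grip_width: 0.0425
finger_force: 71.6
clock: 42.85
position: [0.5097, 0.2127, 0.1053]
tool_rot: [3.141, -0.002, 1.563]
force: [0.1, 0.6, -2.8]
grip_width: 0.0426
finger_force: 71.7
t 42.85 p [0.5097 0.2127 0.1053] F [ 0.1  0.6 -2.8] w 0.0426 ff 71.7
q [-1.14  0.87  1.02  1.93 -0.95  0.92  0.36]
tilt vec [-0.001  0.002 -0.004]
tool d cm [-1.43 -0.11  5.73]
turn [ 0.001 -0.002  0.004]
```

View pics/s17.png

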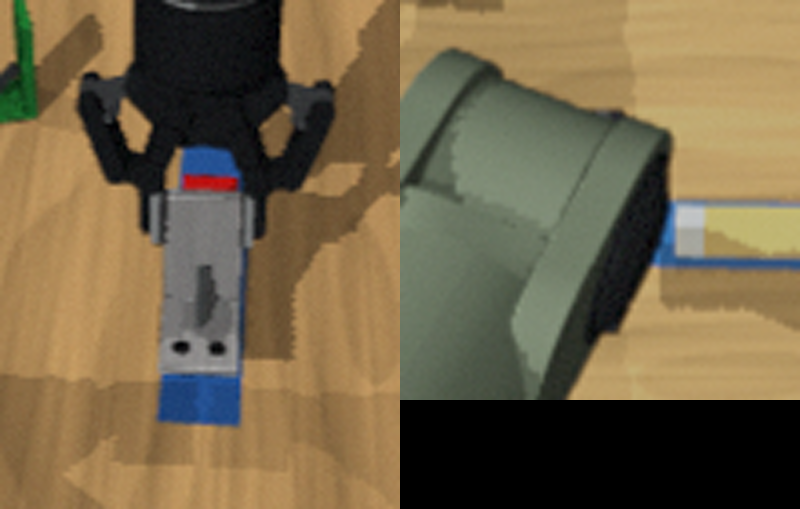

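The bracket hangs upright over the tape in the side crop at (205,280), with its foot pointing along the tape and the stick behind it. I lower it just short of the stick's end.

```bash
python3 -m handwheel '[{"dx":0,"dy":-0.1,"dz":2,"wx":0,"wy":-0.002,"wz":0.004,"claw":40},{"dx":0,"dy":0,"dz":2,"wx":0,"wy":0,"wz":0,"claw":40},{"dx":-0.4,"dy":0,"dz":1.2,"wx":0,"wy":0,"wz":0,"claw":40},{"dx":-0.4,"dy":0,"dz":0.4,"wx":0,"wy":0,"wz":0,"claw":40},{"dx":0,"dy":0,"dz":0,"wx":0,"wy":0,"wz":0,"claw":40}]'
python3 - <<'E'
from fit import *
go([.5085,.1965,.046],yaw=1.559,tilt=0)
C=cam('side'); cv2.imwrite('pics/side18.png',C['im'])
g=[.5085,.206,1.56]
uv=proj(C,[[.508,.205,.08],[.508,.265,0]]);print(uv)
print(fitb([C],g,[(315,375,int(uv[0,1])-8,int(uv[1,1])+12)]))
E
```

```text
clock: 43.58
position: [0.5098, 0.2014, 0.0481]
tool_rot: [3.141, 0.002, 1.554]
force: [0.2, 0.2, -1.5]
grip_width: 0.0424
finger_force: 71.9
t 43.58 p [0.5098 0.2014 0.0481] F [ 0.2  0.2 -1.5] w 0.0424 ff 71.9
q [-1.08  0.93  0.92  1.96 -1.05  0.83  0.44]
tilt vec [-0.001 -0.002  0.005]
tool d cm [-0.49 -0.12  0.21]
turn [ 0.001  0.002 -0.005]
[[345.84084199 231.85242128]
 [344.1717484  279.58502703]]
(array([0.5086, 0.2004, 1.5467]), np.float64(0.0315))
```

```bash
python3 -m handwheel '[{"dx":-0.25,"dy":-0.08,"dz":0.1,"wx":0,"wy":0.002,"wz":-0.004,"claw":40},{"dx":-0.25,"dy":0,"dz":0.05,"wx":0,"wy":0,"wz":0,"claw":40},{"dx":0,"dy":0,"dz":0,"wx":0,"wy":0,"wz":0,"claw":40}]'
python3 -m handwheel '[{"dx":-0.1,"dy":0,"dz":0,"wx":0,"wy":0,"wz":0,"claw":40},{"dx":0,"dy":0,"dz":0,"wx":0,"wy":0,"wz":0,"claw":40}]'
python3 -m handwheel '[{"dx":-0.1,"dy":0,"dz":0,"wx":0,"wy":0,"wz":0,"claw":40},{"dx":0,"dy":0,"dz":0,"wx":0,"wy":0,"wz":0,"claw":40}]'
```

```text
clock: 44.0
position: [0.5088, 0.197, 0.0468]
tool_rot: [3.141, -0.0, 1.559]
force: [-0.7, 1.0, -2.4]
grip_width: 0.0428
finger_force: 71.9
clock: 44.25
position: [0.5088, 0.1962, 0.0467]
tool_rot: [3.141, -0.0, 1.559]
force: [0.4, 0.7, -2.2]
grip_width: 0.0428
finger_force: 71.9
clock: 44.5
position: [0.5087, 0.1951, 0.0466]
tool_rot: [3.141, -0.0, 1.559]
force: [0.7, 0.4, -3.3]
grip_width: 0.0428
finger_force: 71.9
```

Run:
```python
from h import *
o=np.array([.5062,0]);e=np.array([.009,1]);T=(o,e,np.array([-1,.009])); xs=np.arange(.03,.25,.001)
S={}
for n in('side','top'):
    C=S[n]=cam(n); print(n,'z24',edges(profile(C,T,xs,.024),xs),'z80',edges(profile(C,T,xs,.08),xs)); cv2.imwrite(f'pics/{n}19.png',C['im'])
```

```text
side z24 [(np.float64(93.0), 31), (np.float64(135.0), 10), (np.float64(194.0), 13), (np.float64(242.0), 11)] z80 [(np.float64(36.0), 22), (np.float64(159.0), 32), (np.float64(192.0), 11), (np.float64(197.0), 12)]
top z24 [(np.float64(58.0), 55), (np.float64(77.0), 44), (np.float64(162.0), 44), (np.float64(190.0), 18), (np.float64(192.0), 18)] z80 [(np.float64(58.0), 57), (np.float64(76.0), 45), (np.float64(156.0), 46), (np.float64(182.0), 20)]
```

```bash
for i in 1; do python3 -m handwheel '[{"dx":-0.1,"dy":0,"dz":0,"wx":0,"wy":0,"wz":0,"claw":40},{"dx":0,"dy":0,"dz":0,"wx":0,"wy":0,"wz":0,"claw":40}]' | grep -E "pos|force:"; python3 -m handwheel '[{"dx":-0.07,"dy":0,"dz":0,"wx":0,"wy":0,"wz":0,"claw":40},{"dx":0,"dy":0,"dz":0,"wx":0,"wy":0,"wz":0,"claw":40}]' | grep -E "pos|force:"; python3 -m handwheel '[{"dx":-0.06,"dy":0,"dz":0,"wx":0,"wy":0,"wz":0,"claw":40},{"dx":0,"dy":0,"dz":0,"wx":0,"wy":0,"wz":0,"claw":40}]' | grep -E "pos|force:"; done
```

```text
position: [0.5087, 0.1941, 0.0467]
force: [0.3, 0.0, -2.3]
finger_force: 71.9
position: [0.5087, 0.1934, 0.0466]
force: [-0.6, -0.7, -3.2]
finger_force: 71.9
position: [0.5087, 0.1928, 0.0466]
force: [0.9, 0.2, -2.3]
finger_force: 71.9
```

```bash
cat >> h.py <<'E'
def trail(k=4,C=None):
    o=np.array([.5062,0]);e=np.array([.009,1]);T=(o,e,np.array([-1,.009])); r=[]
    for (a,b) in ((.05,.067),(.067,.087)):
        r.append([])
        xs=np.arange(a,b,.00025)
        for C in Cs:
            p=cv2.GaussianBlur(profile(C,T,xs,.024,np.linspace(-.014,.010,9)),(1,9),2); g=np.abs(np.gradient(p,axis=0)).sum(1); g=np.clip(g-.25*g.max(),0,None); r[-1].append((g*xs).sum()/g.sum()*1e3)
    return [(round(np.mean(x),2),round(np.std(x),2)) for x in r]
E
python3 - <<'E'
import h; from h import *
h.Cs=[cam('top') for _ in range(3)]; print(h.trail())
C=h.Cs[0]; C2=dict(C); C2['im']=cv2.imread('pics/top19.png'); h.Cs=[C2]; print('before',h.trail())
E
python3 -m handwheel '[{"dx":-0.1,"dy":0,"dz":0,"wx":0,"wy":0,"wz":0,"claw":40},{"dx":0,"dy":0,"dz":0,"wx":0,"wy":0,"wz":0,"claw":40}]' | grep -E "pos|force:"
python3 - <<'E'
import h; from h import *
h.Cs=[cam('top') for _ in range(3)]; print(h.trail())
E
python3 -m handwheel '[{"dx":-0.1,"dy":0,"dz":0,"wx":0,"wy":0,"wz":0,"claw":40},{"dx":0,"dy":0,"dz":0,"wx":0,"wy":0,"wz":0,"claw":40}]' | grep -E "pos|force:"
python3 - <<'E'
import h; from h import *
h.Cs=[cam('top') for _ in range(3)]; print(h.trail())
E
```

```text
[(np.float64(58.52), np.float64(0.02)), (np.float64(77.16), np.float64(0.05))]
before [(np.float64(58.54), np.float64(0.0)), (np.float64(77.12), np.float64(0.0))]
position: [0.5087, 0.1918, 0.0467]
force: [0.2, -0.4, -2.1]
finger_force: 71.9
[(np.float64(58.54), np.float64(0.01)), (np.float64(77.18), np.float64(0.04))]
position: [0.5087, 0.1907, 0.0466]
force: [-0.0, -0.2, -2.2]
finger_force: 71.9
[(np.float64(58.55), np.float64(0.03)), (np.float64(77.09), np.float64(0.05))]
```

Stick tracking repeats to about 0.03 mm, so I creep on in small steps until it just begins to move.

```bash
cat > tr.py <<'E'
import h; from h import *
h.Cs=[cam('top') for _ in range(2)]; print(h.trail())
E
python3 -m handwheel '[{"dx":-0.06,"dy":0,"dz":0,"wx":0,"wy":0,"wz":0,"claw":40},{"dx":0,"dy":0,"dz":0,"wx":0,"wy":0,"wz":0,"claw":40}]' | grep -E "pos|force:"
python3 tr.py
python3 -m handwheel '[{"dx":-0.06,"dy":0,"dz":0,"wx":0,"wy":0,"wz":0,"claw":40},{"dx":0,"dy":0,"dz":0,"wx":0,"wy":0,"wz":0,"claw":40}]' | grep -E "pos|force:"
python3 tr.py
```

```text
position: [0.5087, 0.1902, 0.0466]
force: [-0.9, 0.4, -2.4]
finger_force: 71.9
[(np.float64(58.56), np.float64(0.02)), (np.float64(77.2), np.float64(0.04))]
position: [0.5087, 0.1897, 0.0466]
force: [-0.3, 0.5, -3.3]
finger_force: 71.9
[(np.float64(57.98), np.float64(0.02)), (np.float64(77.0), np.float64(0.03))]
```

```bash
python3 -m handwheel '[{"dx":0,"dy":0,"dz":0.08,"wx":0,"wy":0,"wz":0,"claw":40},{"dx":0,"dy":0,"dz":0,"wx":0,"wy":0,"wz":0,"claw":40}]' | grep -E "pos|force:"
python3 -m handwheel '[{"dx":0,"dy":0,"dz":0.06,"wx":0,"wy":0,"wz":0,"claw":40},{"dx":0,"dy":0,"dz":0,"wx":0,"wy":0,"wz":0,"claw":40}]' | grep -E "pos|force:"
python3 tr.py
```

```text
position: [0.5087, 0.1897, 0.0458]
force: [-0.5, -0.4, -4.3]
finger_force: 71.9
position: [0.5087, 0.1897, 0.0453]
force: [0.0, -0.4, -0.6]
finger_force: 72.2
[(np.float64(57.97), np.float64(0.02)), (np.float64(77.05), np.float64(0.03))]
```

```bash
python3 -m handwheel '[{"dx":0,"dy":0,"dz":0.04,"wx":0,"wy":0,"wz":0,"claw":40},{"dx":-0.04,"dy":0,"dz":0,"wx":0,"wy":0,"wz":0,"claw":40},{"dx":0,"dy":0,"dz":0,"wx":0,"wy":0,"wz":0,"claw":40}]' | grep -E "pos|force:"
python3 tr.py
python3 -m handwheel '[{"dx":0,"dy":0,"dz":0,"wx":0,"wy":0,"wz":0,"claw":53},{"dx":0,"dy":0,"dz":0,"wx":0,"wy":0,"wz":0,"claw":56},{"dx":0,"dy":0,"dz":0,"wx":0,"wy":0,"wz":0,"claw":60},{"dx":0,"dy":0,"dz":0,"wx":0,"wy":0,"wz":0,"claw":100},{"dx":0,"dy":0,"dz":0,"wx":0,"wy":0,"wz":0,"claw":100},{"dx":0,"dy":0,"dz":0,"wx":0,"wy":0,"wz":0,"claw":100}]'
python3 tr.py
python3 -m handwheel '[{"dx":0,"dy":0,"dz":-2,"wx":0,"wy":0,"wz":0,"claw":100},{"dx":0,"dy":0,"dz":-3,"wx":0,"wy":0,"wz":0,"claw":100},{"dx":0,"dy":0,"dz":-4,"wx":0,"wy":0,"wz":0,"claw":100},{"dx":-4,"dy":0,"dz":-4,"wx":0,"wy":0,"wz":0,"claw":100},{"dx":-5,"dy":0,"dz":-2,"wx":0,"wy":0,"wz":0,"claw":100},{"dx":-5,"dy":0,"dz":0,"wx":0,"wy":0,"wz":0,"claw":100},{"dx":-5,"dy":0,"dz":0,"wx":0,"wy":0,"wz":0,"claw":100},{"dx":-5,"dy":0,"dz":0,"wx":0,"wy":0,"wz":0,"claw":100}]'
python3 - <<'E'
from fit import *
S=[cam('top'),cam('side')]
for C in S: cv2.imwrite(f"pics/{C['n']}20.png",C['im'])
a=cv2.resize(S[1]['im'][170:290,290:400],(450,491),interpolation=cv2.INTER_CUBIC);b=cv2.resize(S[0]['im'][200:260,230:310],(340,255),interpolation=cv2.INTER_CUBIC)
c=np.zeros((491,800,3),np.uint8);c[:,:450]=a;c[:255,455:795]=b;cv2.imwrite('pics/s20.png',c)
E
```

```text
position: [0.5087, 0.1895, 0.0452]
force: [-2.1, 1.2, 9.0]
finger_force: 73.1
[(np.float64(57.95), np.float64(0.01)), (np.float64(76.96), np.float64(0.02))]
clock: 48.82
position: [0.5087, 0.1893, 0.0448]
tool_rot: [3.141, -0.0, 1.559]
force: [0.6, -0.8, 0.5]
grip_width: 0.0855
finger_force: 0.0
[(np.float64(57.93), np.float64(0.01)), (np.float64(76.85), np.float64(0.01))]
clock: 49.92
position: [0.5055, -0.0524, 0.1961]
tool_rot: [3.14, -0.0, 1.559]
force: [1.2, -0.4, -0.4]
grip_width: 0.0851
finger_force: 0.0
```

View pics/s20.png

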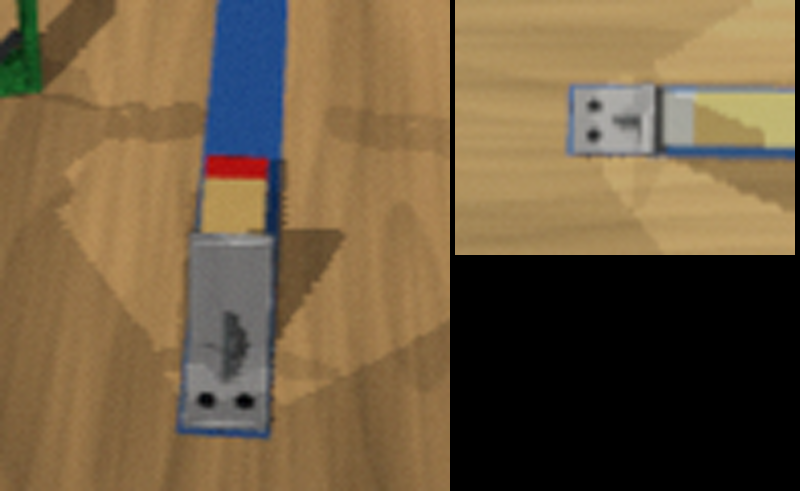

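The bracket stands on the tape in the top crop at (615,120), flush with the stick's white end at x≈660. A last numeric check of the pose and of the surroundings follows.

```bash
python3 tr.py
python3 - <<'E'
from fit import *
S=[cam('top'),cam('side')]
rois=[]
for C,roi in zip(S,[(245,284,212,245),(325,365,215,285)]): print(C['n'],fitb([C],[.5085,.193,1.56],[roi]))
o=np.array([.5062,0]);e=np.array([.009,1]);T=(o,e,np.array([-1,.009])); xs=np.arange(.03,.29,.001)
print(edges(profile(S[0],T,xs,.024),xs)); print('side far',edges(profile(S[1],T,xs,0),xs))
C=S[0]; ls=np.arange(-.04,.04,.0005)
for yy in(.065,.09,.12,.15,.175,.23):
    z=.024 if yy<.2 else .006
    print(yy,edges(profile(C,(np.array([.5062+.009*yy,yy]),np.array([1.,0]),np.array([0,1.])),ls,z),ls,12))
for n in('torch','screwdriver','fuse'): print(n,[(round(m['p'],2),m['rect']) for m in optics.masks_of(n,'top')][:1])
print(monitor.observe()['clock'])
E
```

```text
[(np.float64(57.86), np.float64(0.01)), (np.float64(76.62), np.float64(0.01))]
top (array([0.5071, 0.1944, 1.5722]), np.float64(0.0724))
side (array([0.5077, 0.1924, 1.5334]), np.float64(0.0413))
[(np.float64(58.0), 54), (np.float64(77.0), 47), (np.float64(168.0), 15), (np.float64(188.0), 47), (np.float64(194.0), 54), (np.float64(202.0), 29), (np.float64(217.0), 11), (np.float64(222.0), 12), (np.float64(230.0), 23), (np.float64(238.0), 19), (np.float64(247.0), 17), (np.float64(252.0), 24)]
side far [(np.float64(32.0), 14), (np.float64(49.0), 28), (np.float64(98.0), 14), (np.float64(109.0), 22), (np.float64(213.0), 12), (np.float64(226.0), 27), (np.float64(236.0), 19), (np.float64(244.0), 14), (np.float64(249.0), 32), (np.float64(256.0), 34)]
0.065 [(np.float64(-27.5), 13), (np.float64(-25.0), 19), (np.float64(-16.5), 27), (np.float64(19.5), 30), (np.float64(23.0), 14)]
0.09 [(np.float64(-25.5), 19), (np.float64(-17.0), 26), (np.float64(19.5), 21), (np.float64(22.5), 9), (np.float64(25.0), 9)]
0.12 [(np.float64(-23.5), 16), (np.float64(-17.5), 23), (np.float64(19.0), 17), (np.float64(25.0), 10), (np.float64(27.5), 7)]
0.15 [(np.float64(-23.5), 16), (np.float64(-15.5), 18), (np.float64(5.0), 5), (np.float64(18.5), 17), (np.float64(24.5), 12), (np.float64(27.0), 8)]
0.175 [(np.float64(-24.0), 18), (np.float64(-16.0), 18), (np.float64(15.5), 7), (np.float64(20.5), 14), (np.float64(24.5), 15)]
0.23 [(np.float64(-24.5), 17), (np.float64(-21.5), 17), (np.float64(-13.0), 11), (np.float64(-7.0), 12), (np.float64(7.0), 11), (np.float64(13.0), 14), (np.float64(21.5), 12), (np.float64(24.5), 12)]
torch [(0.95, [220.6, 277.8, 50.9, 20.0])]
screwdriver [(0.41, [257.1, 219.7, 21.7, 16.0])]
fuse [(0.76, [202.2, 157.7, 28.6, 7.7])]
50.375
```

```bash
python3 -c "
from workcell import job_done
print(job_done())"
```

```text
the job is handed in; nothing more can be done
None
```

The job is handed in at about 50 s. The stick was tumbled twice, first over its white end and then over its red end, and lies flat with its centre about 373 mm along the tape. The bracket stands on the tape against its leading end and the gripper is clear. The standing end crept roughly 1–3 mm during the tumbles, and setting the bracket nudged the stick back about 0.6 mm. The torch and fuse carrier are where they started; the last picture check could not find the screwdriver, but the arm never went near it.

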